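Clear the stamping desk at closing time

TASK

Clear up the stamping desk for the night: drop every used-up glue stick through the neck of the glass collecting jar so that it lies wholly inside, stand every red-handled stamp upright in an empty cell of the wooden organiser, one to a cell and down on its floor, and once the stamp is off the ink pad press the pad's lid shut until it snaps past its catch. Leave the jar standing, the black-handled stamps in their cells, and the mug, stapler, tape, punch and calculator where they are.

Things in the scene. Friction and masses are not known exactly. Their poses are not given: they have to be found in the camera images.
- jar: clear glass collecting jar with a green collar round its neck, loose, about 1 kg. Straight belly 124 mm across up to 140 mm, shoulder up to 170 mm, then a straight neck 47 mm across outside with a bore of 39 mm, rim at 210 mm; floor 6 mm thick with a domed punt that rises to 27 mm in the middle, so that sticks topple as they drop. Origin: centre of its underside, z up
- jar_mouth (a point): centre of the jar's mouth, in the plane of the rim, 210 mm above its underside
- stick1: used-up glue stick, 26 mm across, 98 mm long, straight round barrel, yellow with blue cap and blue base, 25 to 50 g, standing upright on the desk (three or four of stick1 to stick4 are there; absent ones read None). Origin: the middle of the stick, 49 mm above its base; z along the stick to the cap
- stick2: used-up glue stick, 26 mm across, 98 mm long, straight round barrel, yellow with blue cap and blue base, 25 to 50 g, standing upright on the desk (three or four of stick1 to stick4 are there; absent ones read None). Origin: the middle of the stick, 49 mm above its base; z along the stick to the cap
- stick3: used-up glue stick, 26 mm across, 98 mm long, straight round barrel, yellow with blue cap and blue base, 25 to 50 g, standing upright on the desk (three or four of stick1 to stick4 are there; absent ones read None). Origin: the middle of the stick, 49 mm above its base; z along the stick to the cap
- stick4: used-up glue stick, 26 mm across, 98 mm long, straight round barrel, yellow with blue cap and blue base, 25 to 50 g, standing upright on the desk (three or four of stick1 to stick4 are there; absent ones read None). Origin: the middle of the stick, 49 mm above its base; z along the stick to the cap
- stamp1: hand stamp that was in use, red turned handle on a square wooden mount, always there, standing on the open ink pad. Mount 40 x 40 mm, 16 mm high; thin stem 16 mm across; round knob 28 mm across from 50 to 80 mm above the underside, top at 88 mm; 60 to 130 g. Origin: centre of the underside, z up, x and y square to the mount's sides
- stamp2: hand stamp that was in use, red turned handle on a square wooden mount, standing on the desk (one or both of stamp2 and stamp3 are there; absent ones read None). Mount 40 x 40 mm, 16 mm high; thin stem 16 mm across; round knob 28 mm across from 50 to 80 mm above the underside, top at 88 mm; 60 to 130 g. Origin: centre of the underside, z up, x and y square to the mount's sides
- stamp3: hand stamp that was in use, red turned handle on a square wooden mount, standing on the desk (one or both of stamp2 and stamp3 are there; absent ones read None). Mount 40 x 40 mm, 16 mm high; thin stem 16 mm across; round knob 28 mm across from 50 to 80 mm above the underside, top at 88 mm; 60 to 130 g. Origin: centre of the underside, z up, x and y square to the mount's sides
- kept1: hand stamp of the same shape and size with a black handle, already put away in a cell of the organiser (one or two of kept1 to kept3 are there; absent ones read None); to be left in its cell
- kept2: hand stamp of the same shape and size with a black handle, already put away in a cell of the organiser (one or two of kept1 to kept3 are there; absent ones read None); to be left in its cell
- kept3: hand stamp of the same shape and size with a black handle, already put away in a cell of the organiser (one or two of kept1 to kept3 are there; absent ones read None); to be left in its cell
- caddy: light wooden stamp organiser, fixed to the desk: open box 120 mm (its x) by 178 mm (its y) by 45 mm high, walls and floor 4 mm, 2 x 3 square cells of 54 mm inside, cell centres at x = -29 and +29 mm, y = -58, 0 and +58 mm; dividers 39 mm high. Origin: centre of its underside, z up
- pad: ink pad in a flat dark steel tin, fixed to the desk: 95 mm (its x) by 160 mm (its y), rim 17 mm high, dark blue inked felt with its top at 14 mm. The lid is hinged along the long side at +x; a small steel spring catch, 34 mm wide, stands in front of the middle of the -x side, its top 23 mm above the desk, and takes hold of a bead under the lid's free edge. Origin: centre of its underside, z up
- pad_lid (a joint): hinge angle of the tin's lid, rad: 0 = fully shut, 1.95 = as far open as it goes (leaning back past upright). Lid 95 x 160 mm, 3 mm thick. The hinge is stiff, so the lid stays where it is left (about 0.05 N m). Let down it stops on the spring catch at about 0.1 rad; pressing near its front edge with about 8 N (never over 12 N) snaps it past the catch, which then holds it at under 0.03
- lid_hinge (a point): middle of the lid's hinge line, 18 mm above the desk, 47.5 mm from the pad's centre along the pad's +x; the point turns with the lid
- lid_edge (a point): middle of the lid's free edge, 95 mm from the hinge, on its outer face (the upper face when shut, 21 mm above the desk)
- stapler: bystander: blue and black stapler, 145 mm long, 60 mm high, loose on the desk; origin centre of its underside
- mug: bystander: white mug, 80 mm across, 92 mm high, handle at its +y; origin centre of its underside
- tape: bystander: grey tape dispenser, 150 x 60 mm, 80 mm high; origin centre of its underside
- punch: bystander: red and black hole punch, 105 x 120 mm, 80 mm high; origin centre of its underside
- calculator: bystander: grey desk calculator, 150 x 100 mm, 17 mm thick; origin centre of its underside
There are look-alikes about, which are no part of the job. What is shaped like the stamp1 but turquoise is not meant.

How it is judged:
By the outcome, as a careful person would: the job done as asked, in the order asked, and still so for the second after the job is handed in, with the robot touching nothing.
Of stick1, stick2, stick3, stick4 only 3 to 4 are there at a start; the rules pass over those that are not, and their reading is None.
Of stamp2, stamp3 only 1 to 2 are there at a start; the rules pass over those that are not, and their reading is None.
Of kept1, kept2, kept3 only 1 to 2 are there at a start; the rules pass over those that are not, and their reading is None.
At some moment in a run one of stamp2, stamp3 may be knocked a few centimetres aside while the robot is not near it.
It also fails if it takes over 210 s, if anything falls off the work surface, if the arm or the gripper's body presses on something with over 40 N, if the wrist force passes 120 N, or if a joint passes its speed limit or range.

ROBOT

A 7-joint arm with a two-finger parallel gripper is mounted at the origin on the work surface. World frame = base frame: x ahead of the robot, y to its left, z up, the work surface at z = 0. Lengths are in m, angles in degrees, forces in N, time in s.
With the tool pointing down it reaches from about 0.4 to 0.9 m from the base axis. Payload 5.6 kg.
Tool frame: the origin (TCP) lies at the very end of the fingers, on their centre line; the grasp point (between the pads) lies 19 mm behind it (grip_depth is the distance from the TCP to the grasp point, in m); z points along the fingers, y is the line along which they close (so a half turn about z gives the same grasp; the last joint's range is limited). The gripper opens to 92 mm and grips with 3 to 60 N. Pads are 20 mm wide; open, the fingers measure 128 mm over their backs; the gripper's body (75 mm by 189 mm) begins 69 mm behind the grasp point.
Start: joints at [70.245, 26.786, -0.665, 91.828, 0.344, 61.387, -3.226], TCP at [0.193, -0.621, 0.215] pointing down, gripper open.
Joint ranges: [-144.91, 144.91], [-17.63, 115.5], [-89.93, 88.59], [15.96, 139.68], [-74.01, 254.01], [8.47, 105.57], [-167.45, 167.45]. Speed limits (degrees/s): [147.25, 147.25, 180, 180, 180, 180, 180].

INTERFACE

Orientations are given as a 3x3 rotation matrix whose columns are the frame's x, y, z axes.
In Python, from rig import get_obs, capture, get_calibration, finish_job, grip_depth gives the robot as it stands.
- The arm moves only by the tool send_rows, never from a script. Its arguments are lists of equal length, an entry for each row: "dr": the turn, a rotation vector about the tool's x, y, z in degrees, a list of three; "offset": the shift along the tool's x, y, z in m, a list of three; "fingers": the finger opening in m, from 0 to 0.0919. A call has 1 to 8 rows; each row shifts and turns the commanded pose from where the row before left it, along the tool's axes as they then stand; what a row does not reach is not made up. A row lasts 1/10 s, in which the tool goes at most 50 mm and 8.59 degrees, less where a joint would pass 70% of its speed; a pose out of reach is approached as far as the arm can. A call with a gripper value outside its range is refused whole. The fingers move at their own pace and stop on an object; "force" is the grip in N (left out, the last holds). Time passes only in rows, so rows that do not move let the fingers close. It gives the time, the measured TCP pose, the force, the opening and the grip force at its end, in the units of the state.
- get_obs(): the state, without advancing time (a new reading comes with each control period).
- capture(name): name is "side" or "top" or "wrist"; returns (picture, depth): 420x560x3 uint8, blue, green, red; 420x560 float32, m along the optical axis (not along the pixel's ray), 0 where there is no reading.
- get_calibration(name): a dict with "fx", "fy", "cx", "cy" (pixels), "k1" (the pictures are not rectified: a ray, as slopes to the right and down, at radius r is drawn at 1 + k1 r^2 times it, then the intrinsics apply), "rvec" (rotation vector, rad) and "tvec" (3), from world to camera coordinates, as OpenCV has them. Camera axes: x right, y down, z forward; pixel columns grow to the right and rows downward; lengths in m; the calibration is good to about 2 mm. A picture is of the moment at which its call begins: read the wrist's pose just before it. get_calibration takes no time and is no camera call; for the wrist camera it gives the pose at the moment of the call.
- finish_job(): hands the job in; it is judged then, once.
The state is a dict: "time": time; "q": joint angles; "dq": joint speeds; "joint_torque": joint torques, N m; "position": TCP position; "orientation": TCP orientation; "ft_force": force on the tool from outside, world axes, zero at the start; "wrist_torque": the same for the moment, N m; "opening": finger opening in m; "finger_force": force on a finger pad.
Only numpy, scipy, OpenCV 4.12 (cv2) and the standard library are available. Lean on these libraries where they do the work, as an engineer would, in place of code of your own. Each camera call takes 0.05 s, during which the arm holds its last target. There are 200 camera calls.

## Working session

There is one attempt and no reset: what is moved stays moved. The work goes in short steps, Python scripts to look and compute and a tool call to move; the robot and the scene stay as the last step left them, time stands still between calls to the robot, and variables do not carry over. Pictures are saved under pics/ and viewed, at most 14 in all, crops included, and the job is handed in when it is done.

Besides the shell and the picture viewer there is one more tool, called after "Call:" as name(argument=value, ...), one argument or row to a line, values as JSON. send_rows: Moves the arm, as the interface text tells. Its arguments: {"type":"object","properties":{"dr":{"type":"array"},"offset":{"type":"array"},"fingers":{"type":"array"},"force":{"type":"number"}},"required":["dr","offset","fingers"]}

```bash
ls; mkdir -p pics; cat > h.py <<'E'
import numpy as np, cv2
from rig import get_obs, capture, get_calibration, finish_job, grip_depth
def cloud(d,c):
    h,w=d.shape
    u,v=np.meshgrid(np.arange(w),np.arange(h))
    K=np.array([[c['fx'],0,c['cx']],[0,c['fy'],c['cy']],[0,0,1.]])
    p=np.stack([u,v],-1).reshape(-1,1,2).astype(np.float64)
    s=cv2.undistortPoints(p,K,np.array([c['k1'],0,0,0,0.])).reshape(h,w,2)
    P=np.concatenate([s,np.ones((h,w,1))],-1)*d[...,None]
    R=cv2.Rodrigues(np.array(c['rvec'],float))[0]
    return (P-np.array(c['tvec'],float).reshape(3))@R
def grab(name,save=None):
    c=get_calibration(name); im,d=capture(name)
    if save: cv2.imwrite('pics/%s.png'%save,im)
    return im,d,cloud(d,c),c
E
python3 - <<'E'
from h import *
o=get_obs(); print({k:np.round(v,3).tolist() for k,v in o.items()},grip_depth)
for n in('side','top'):
    im,d,P,c=grab(n,n+'0'); print(n,c)
    np.savez('pics/%s0.npz'%n,im=im,d=d,P=P)
E
```

```text
pics
{'time': 0.0, 'q': [70.244, 26.836, -0.663, 91.879, 0.345, 61.386, -3.227], 'dq': [-0.041, 0.009, -0.059, 0.033, 0.05, 0.083, -0.049], 'joint_torque': [0.0, -52.057, -0.013, -24.375, -0.057, 0.017, 0.0], 'position': [0.193, -0.62, 0.214], 'orientation': [[0.955, 0.297, -0.001], [0.297, -0.955, 0.002], [-0.0, -0.002, -1.0]], 'ft_force': [-0.094, 0.785, 0.191], 'wrist_torque': [0.017, 0.003, 0.032], 'finger_force': 0.0, 'opening': 0.092} 0.0187
side {'fx': 404.02111135031777, 'fy': 404.02111135031777, 'cx': 268.9867539266542, 'cy': 206.14983456738446, 'k1': 0.02238377746768874, 'rvec': array([ 0.93551256, -2.52375666,  1.03921024]), 'tvec': array([0.4231479 , 0.4075508 , 0.89633734])}
top {'fx': 500.62138227943706, 'fy': 500.62138227943706, 'cx': 274.08720156919344, 'cy': 215.5702451319689, 'k1': -0.08964664569570589, 'rvec': array([ 2.11241171, -2.11286482,  0.22588117]), 'tvec': array([-0.03877235,  0.62764324,  1.6940399 ])}
```

View pics/top0.png

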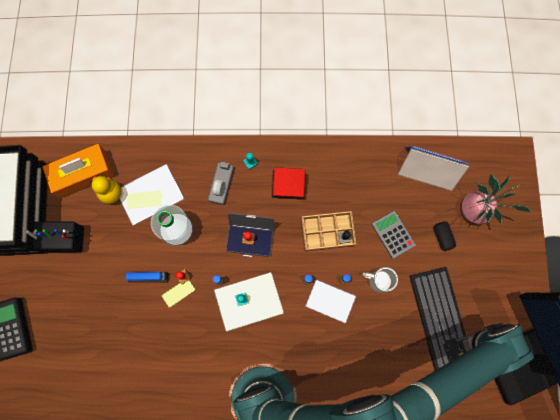

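View pics/side0.png

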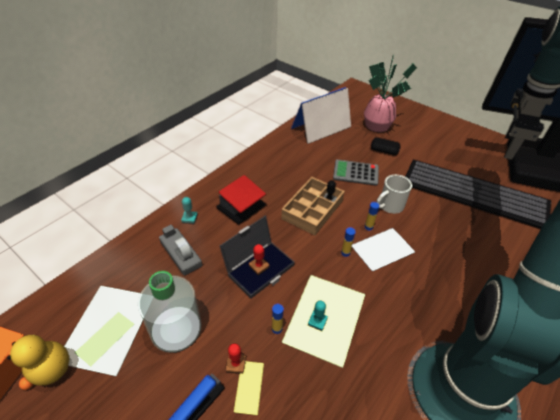

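```bash
cat > m.py <<'E'
from h import *
D={n:np.load('pics/%s0.npz'%n) for n in('top','side')}
def comps(m,P,minn,lab):
    n,l,s,c=cv2.connectedComponentsWithStats(m.astype(np.uint8))
    for i in range(1,n):
        if s[i,4]>=minn:
            q=P[l==i]
            print(lab,'px',c[i].round(),'n',s[i,4],'med',np.median(q,0).round(4),'mid',((np.percentile(q,3,0)+np.percentile(q,97,0))/2).round(4),'rng',np.ptp(q,axis=0).round(3),'zmax',np.percentile(q[:,2],95).round(3))
for n in D:
    im,P,d=D[n]['im'],D[n]['P'],D[n]['d']
    hsv=cv2.cvtColor(im,cv2.COLOR_BGR2HSV); H,S,V=cv2.split(hsv)
    w=(d>0)&(P[...,0]>.3)&(P[...,0]<.9)&(abs(P[...,1])<.6)
    print(n)
    comps(w&(H>105)&(H<128)&(S>150)&(V>70)&(P[...,2]>.07),P,8,'blue')
    comps(w&((H<6)|(H>174))&(S>180)&(V>70)&(P[...,2]>.03),P,8,'red')
    comps(w&(H>50)&(H<80)&(S>90)&(P[...,2]>.1),P,8,'green')
    # wood organiser top
    comps(w&(H>8)&(H<25)&(S>60)&(V>130)&(P[...,2]>.03)&(P[...,2]<.055),P,30,'wood')
    m=w&(H>8)&(H<25)&(S>60)&(V>120)&(P[...,2]>.02)&(P[...,2]<.055)&(P[...,1]<0.0)&(P[...,1]>-.3)
    q=P[m][:,:2].astype(np.float32)
    if len(q)>20: print('rect',cv2.minAreaRect(q))
    m=w&(P[...,2]>.005)&(P[...,2]<.024)&(P[...,1]<.2)&(P[...,1]>-.1)&(P[...,0]<.68)&(P[...,0]>.45)&(V<110)
    mm=cv2.morphologyEx(m.astype(np.uint8),cv2.MORPH_OPEN,np.ones((3,3)))>0
    q=P[mm][:,:2].astype(np.float32); print('pad',len(q),cv2.minAreaRect(q),np.median(P[mm],0))
    m=w&(P[...,2]>.035)&(P[...,2]<.15)&(P[...,1]<.18)&(P[...,1]>-.06)&(P[...,0]<.72)&(P[...,0]>.45)&(V<110)
    comps(m,P,20,'lid')
    desk=w&(P[...,2]<.03)&(P[...,2]>-.03)&(P[...,0]<.45); print('desk z',np.median(P[desk][:,2]))
E
python3 m.py
```

```text
top
blue px [308. 278.] n 44 med [ 0.4053 -0.1532  0.0959] mid [ 0.4048 -0.1531  0.0959] rng [0.023 0.021 0.029] zmax 0.105
blue px [346. 278.] n 44 med [ 0.4056 -0.2817  0.097 ] mid [ 0.4056 -0.2816  0.0965] rng [0.02  0.022 0.016] zmax 0.104
blue px [217. 279.] n 42 med [0.4025 0.1537 0.0986] mid [0.4026 0.1552 0.0986] rng [0.021 0.024 0.012] zmax 0.102
red px [289. 182.] n 852 med [ 0.7487 -0.0919  0.073 ] mid [ 0.7489 -0.0922  0.0736] rng [0.101 0.107 0.042] zmax 0.085
red px [247. 236.] n 54 med [0.5497 0.0529 0.0995] mid [0.5518 0.0525 0.0927] rng [0.024 0.025 0.044] zmax 0.106
red px [180. 275.] n 56 med [0.4164 0.282  0.0845] mid [0.4177 0.2841 0.0766] rng [0.024 0.025 0.045] zmax 0.096
green px [165. 218.] n 105 med [0.588  0.3159 0.2067] mid [0.5899 0.3168 0.2009] rng [0.048 0.047 0.039] zmax 0.216
wood px [342. 216.] n 70 med [ 0.6382 -0.2765  0.0435] mid [ 0.6261 -0.2771  0.0427] rng [0.05  0.08  0.023] zmax 0.052
wood px [325. 233.] n 314 med [ 0.573  -0.2078  0.0413] mid [ 0.5752 -0.2313  0.0419] rng [0.127 0.187 0.024] zmax 0.051
rect ((0.5794909596443176, -0.224409580
[... 1239 characters left out ...]
33] mid [ 0.5766 -0.2342  0.0419] rng [0.137 0.192 0.019] zmax 0.048
wood px [ 45. 378.] n 51 med [0.6811 0.5768 0.0523] mid [0.6899 0.5751 0.0518] rng [0.028 0.049 0.008] zmax 0.055
rect ((0.5166528820991516, -0.22061286866664886), (0.2514370083808899, 0.1603258103132248), 1.170358657836914)
pad 1538 ((0.5429523587226868, 0.04816481098532677), (0.1618712842464447, 0.10399466007947922), 82.50947570800781) [0.53513701 0.06600363 0.01457794]
lid px [245. 243.] n 1243 med [0.6061 0.0504 0.0745] mid [0.5835 0.042  0.0738] rng [0.09  0.161 0.083] zmax 0.108
lid px [186. 256.] n 38 med [0.7071 0.1708 0.0507] mid [0.7101 0.1677 0.0483] rng [0.016 0.023 0.023] zmax 0.058
desk z 0.0015319086593299598
```

Call:
send_rows(
  dr=[
    [0,0,6],
    [0,0,6],
    [0,0,5.3],
    [0,0,0],
    [0,0,0],
    [0,0,0],
    [0,0,0],
    [0,0,0],
  ],
  offset=[
    [0,0,-0.02],
    [0,0,-0.02],
    [0,0,0],
    [0.026,-0.042,0],
    [0.026,-0.042,0],
    [0.026,-0.042,0],
    [0.026,-0.042,0],
    [0.026,-0.042,0],
  ],
  fingers=[0.06,0.06,0.06,0.06,0.06,0.06,0.06,0.06],
  force=15,
)

```text
time: 0.9
position: [0.3238, -0.4086, 0.2543]
orientation: [[1.0, -0.0, -0.0], [-0.0, -1.0, 0.0], [-0.0, -0.0, -1.0]]
ft_force: [0.0, 0.3, -0.3]
opening: 0.0597
finger_force: 0.0
```

Call:
send_rows(
  dr=[
    [0,0,0],
    [0,0,0],
    [0,0,0],
    [0,0,0],
  ],
  offset=[
    [0.026,-0.042,0],
    [0.026,-0.042,0],
    [0.026,-0.042,0],
    [0,0,0],
  ],
  fingers=[0.06,0.06,0.06,0.06],
)

```text
time: 1.3
position: [0.4048, -0.2781, 0.2546]
orientation: [[1.0, 0.011, 0.001], [0.011, -1.0, 0.002], [0.001, -0.002, -1.0]]
ft_force: [-0.2, -0.9, 0.5]
opening: 0.0597
finger_force: 0.0
```

```bash
cat > m2.py <<'E'
from h import *
from m import comps
def feats(name,save):
    o=get_obs(); im,d,P,c=grab(name,save)
    print('t',round(o['time'],2),'pos',np.round(o['position'],4),'R',np.round(o['orientation'],3).tolist(),'F',np.round(o['ft_force'],2),'op',round(o['opening'],4))
    H,S,V=cv2.split(cv2.cvtColor(im,cv2.COLOR_BGR2HSV)); w=d>0
    comps(w&(H>105)&(H<128)&(S>150)&(V>70)&(P[...,2]>.09)&(P[...,2]<.25),P,30,'blue')
    comps(w&((H<6)|(H>174))&(S>180)&(V>70)&(P[...,2]>.04),P,30,'red')
    comps(w&(H>50)&(H<80)&(S>90)&(P[...,2]>.19),P,30,'green')
    return im,d,P
E
sed -i 's/^D=/if 1:\n  pass\nD=/; s/^for n in D:/for n in (D if __name__=="__main__" else []):/' m.py
python3 - <<'E'
from m2 import *
feats('wrist','w1')
E
```

```text
t 1.3 pos [ 0.4048 -0.2781  0.2546] R [[1.0, 0.011, 0.001], [0.011, -1.0, 0.002], [0.001, -0.002, -1.0]] F [-0.24 -0.9   0.54] op 0.0597
blue px [163. 197.] n 390 med [ 0.4044 -0.1562  0.0985] mid [ 0.4039 -0.1561  0.0984] rng [0.025 0.025 0.009] zmax 0.1
blue px [280. 197.] n 379 med [ 0.4058 -0.2856  0.0986] mid [ 0.4053 -0.2852  0.0984] rng [0.024 0.023 0.008] zmax 0.1
red px [ 7. 70.] n 197 med [0.5499 0.0429 0.0552] mid [0.5504 0.0423 0.0565] rng [0.02  0.014 0.033] zmax 0.071
```

View pics/w1.png

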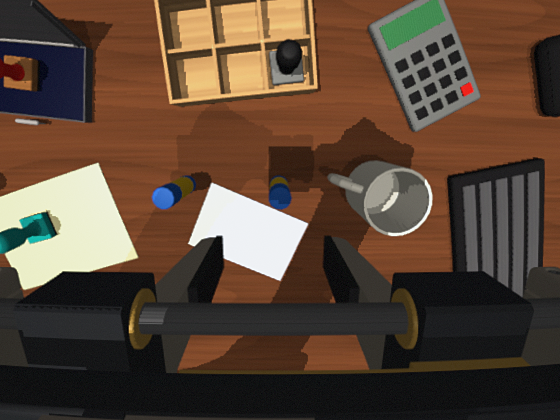

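Call:
send_rows(
  dr=[
    [0,0,0],
    [0,0,0],
    [0,0,0],
    [0,0,0],
    [0,0,0],
    [0,0,0],
    [0,0,0],
    [0,0,0],
  ],
  offset=[
    [0,0.0065,0.02],
    [0,0,0.044],
    [0,0,0.044],
    [0,0,0.044],
    [0,0,0.039],
    [0,0,0],
    [0,0,0],
    [0,0,0],
  ],
  fingers=[0.044,0.044,0.044,0.044,0.044,0.044,0.01,0.01],
  force=12,
)

```text
time: 2.15
position: [0.4023, -0.2926, 0.0655]
orientation: [[1.0, -0.001, 0.003], [-0.001, -1.0, -0.002], [0.003, 0.002, -1.0]]
ft_force: [-0.1, -0.0, 1.0]
opening: 0.03
finger_force: 0.0
```

Call:
send_rows(
  dr=[
    [0,0,0],
    [0,0,0],
    [0,0,0],
    [0,0,0],
    [0,0,0],
    [0,0,0],
    [0,0,0],
    [0,0,0],
  ],
  offset=[
    [0,0,0],
    [0,0,0],
    [0,0,-0.04],
    [0,0,-0.047],
    [0,0,-0.047],
    [0,0,-0.047],
    [0,0,-0.047],
    [0,0,-0.022],
  ],
  fingers=[0.01,0.01,0.01,0.01,0.01,0.01,0.01,0.01],
)

```text
time: 2.95
position: [0.4025, -0.2919, 0.3192]
orientation: [[1.0, -0.0, 0.007], [-0.0, -1.0, -0.005], [0.007, 0.005, -1.0]]
ft_force: [0.3, 0.3, 0.2]
opening: 0.0257
finger_force: 12.0
```

Call:
send_rows(
  dr=[
    [0,0,0],
    [0,0,0],
    [0,0,0],
    [0,0,0],
    [0,0,0],
    [0,0,0],
    [0,0,0],
    [0,0,0],
  ],
  offset=[
    [0.009,-0.045,0],
    [0.009,-0.045,0],
    [0.009,-0.045,0],
    [0.009,-0.045,0],
    [0.009,-0.045,0],
    [0.009,-0.045,0],
    [0.009,-0.045,0],
    [0.009,-0.045,0],
  ],
  fingers=[0.01,0.01,0.01,0.01,0.01,0.01,0.01,0.01],
)

```text
time: 3.75
position: [0.4732, 0.0706, 0.3146]
orientation: [[1.0, -0.0, 0.002], [-0.0, -1.0, -0.001], [0.002, 0.001, -1.0]]
ft_force: [1.2, 0.2, 0.3]
opening: 0.0255
finger_force: 12.0
```

Call:
send_rows(
  dr=[
    [0,0,0],
    [0,0,0],
    [0,0,0],
    [0,0,0],
    [0,0,0],
    [0,0,0],
  ],
  offset=[
    [0.009,-0.045,0],
    [0.009,-0.045,0],
    [0.009,-0.045,0],
    [0,0,0],
    [0,0,0],
    [0,0,0],
  ],
  fingers=[0.01,0.01,0.01,0.01,0.01,0.01],
)

```text
time: 4.35
position: [0.5004, 0.2024, 0.3138]
orientation: [[1.0, -0.002, 0.0], [-0.002, -1.0, -0.001], [0.0, 0.001, -1.0]]
ft_force: [0.3, 0.2, -0.9]
opening: 0.0254
finger_force: 12.0
```

```bash
python3 - <<'E'
from m2 import *
im,d,P=feats('wrist','w2')
H,S,V=cv2.split(cv2.cvtColor(im,cv2.COLOR_BGR2HSV))
m=(d>0)&(H>45)&(H<85)&(S>80)&(P[...,2]>.19)&(P[...,2]<.23)
q=P[m]; print(len(q),np.percentile(q,[1,50,99],axis=0))
t=q[q[:,2]>np.percentile(q[:,2],97)-.004][:,:2].astype(np.float32); print(cv2.minEnclosingCircle(t),cv2.minAreaRect(t))
np.savez('pics/w2.npz',im=im,d=d,P=P)
E
```

```text
t 4.35 pos [0.5004 0.2024 0.3138] R [[1.0, -0.002, 0.0], [-0.002, -1.0, -0.001], [0.0, 0.001, -1.0]] F [ 0.28  0.17 -0.94] op 0.0254
blue px [520. 254.] n 239 med [ 0.4049 -0.151   0.0979] mid [ 0.4046 -0.1527  0.0951] rng [0.023 0.025 0.011] zmax 0.099
red px [499.  18.] n 2995 med [ 0.7195 -0.0921  0.068 ] mid [ 0.7193 -0.0902  0.0674] rng [0.049 0.112 0.018] zmax 0.072
red px [387. 147.] n 491 med [0.5522 0.0578 0.0991] mid [0.552  0.0544 0.0848] rng [0.025 0.027 0.064] zmax 0.103
red px [217. 241.] n 365 med [0.4231 0.2804 0.0851] mid [0.4203 0.2818 0.073 ] rng [0.023 0.026 0.039] zmax 0.089
green px [153. 113.] n 1102 med [0.5868 0.3021 0.2106] mid [0.5885 0.3135 0.2024] rng [0.048 0.049 0.023] zmax 0.212
1352 [[0.56550872 0.29031368 0.19057055]
 [0.58925701 0.30906042 0.210269  ]
 [0.61192428 0.33733473 0.21266209]]
((0.5888363718986511, 0.31456607580184937), 0.024652736261487007) ((0.5889363288879395, 0.3146549463272095), (0.04786081984639168, 0.04818345233798027), 13.413372039794922)
```

View pics/w2.png

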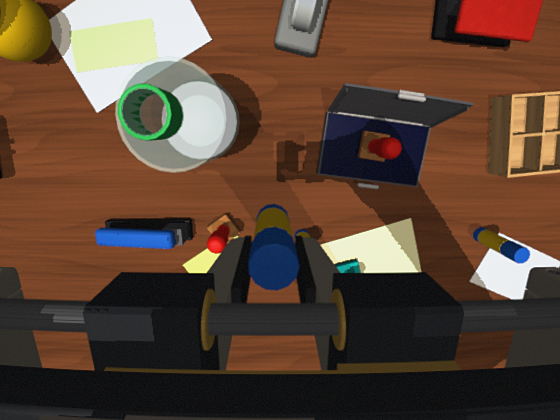

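```bash
python3 - <<'E'
from h import *
z=np.load('pics/w2.npz');P=z['P'];im=z['im'];d=z['d']
H,S,V=cv2.split(cv2.cvtColor(im,cv2.COLOR_BGR2HSV))
v,u=np.mgrid[:420,:560]
for lo,hi,n in((15,35,'yel'),(100,130,'blue')):
    m=(d>0)&(H>lo)&(H<hi)&(S>130)&(u>235)&(u<310)&(v>195)&(v<300)&(P[...,2]>.22)
    q=P[m]; print(n,m.sum(),np.percentile(q,[2,50,98],axis=0).round(4) if m.sum() else '')
E
```

```text
yel 602 [[0.5086 0.1907 0.2658]
 [0.5149 0.202  0.2944]
 [0.5167 0.2132 0.3147]]
blue 2593 [[0.4952 0.1898 0.262 ]
 [0.5091 0.202  0.3463]
 [0.5176 0.2139 0.3479]]
```

Call:
send_rows(
  dr=[
    [0,0,0],
    [0,0,0],
    [0,0,0],
    [0,0,0],
    [0,0,0],
    [0,0,0],
    [0,0,0],
    [0,0,0],
  ],
  offset=[
    [0.0285,-0.0373,0],
    [0.0285,-0.0373,0],
    [0.0285,-0.0373,0],
    [0,0,0],
    [0,0,0],
    [0,0,0.02],
    [0,0,0.02],
    [0,0,0.01],
  ],
  fingers=[0.01,0.01,0.01,0.01,0.01,0.01,0.01,0.01],
)

```text
time: 5.2
position: [0.5855, 0.3126, 0.2628]
orientation: [[1.0, -0.003, -0.001], [-0.003, -1.0, -0.003], [-0.0, 0.003, -1.0]]
ft_force: [0.3, -0.4, -0.6]
opening: 0.0259
finger_force: 12.0
```

Call:
send_rows(
  dr=[
    [0,0,0],
    [0,0,0],
    [0,0,0],
    [0,0,0],
  ],
  offset=[
    [0,0,0.02],
    [0,0,0.015],
    [0,0,0.005],
    [0,0,0],
  ],
  fingers=[0.01,0.01,0.01,0.01],
)

```text
time: 5.6
position: [0.5857, 0.3149, 0.2232]
orientation: [[1.0, -0.001, -0.001], [-0.001, -1.0, -0.001], [-0.001, 0.001, -1.0]]
ft_force: [-0.9, 0.3, 0.3]
opening: 0.0254
finger_force: 12.0
```

Call:
send_rows(
  dr=[
    [0,0,0],
    [0,0,0],
    [0,0,0],
    [0,0,0],
    [0,0,0],
    [0,0,0],
    [0,0,0],
    [0,0,0],
  ],
  offset=[
    [0,0,0],
    [0,0,0],
    [0,0,0],
    [0,0,-0.03],
    [0,0,-0.03],
    [0,0,0],
    [-0.036,0.032,0],
    [-0.036,0.032,0],
  ],
  fingers=[0.05,0.05,0.05,0.05,0.05,0.05,0.05,0.05],
)

```text
time: 6.4
position: [0.5128, 0.2515, 0.2822]
orientation: [[1.0, 0.001, -0.002], [0.001, -1.0, 0.0], [-0.002, -0.0, -1.0]]
ft_force: [0.1, -0.6, 1.0]
opening: 0.05
finger_force: 0.0
```

Call:
send_rows(
  dr=[
    [0,0,0],
    [0,0,0],
    [0,0,0],
    [0,0,0],
    [0,0,0],
  ],
  offset=[
    [-0.036,0.032,0],
    [-0.036,0.032,0],
    [-0.036,0.032,0],
    [0,0,0],
    [0,0,0],
  ],
  fingers=[0.05,0.05,0.05,0.05,0.05],
)

```text
time: 6.9
position: [0.406, 0.1552, 0.2841]
orientation: [[1.0, -0.002, 0.002], [-0.002, -1.0, -0.001], [0.002, 0.001, -1.0]]
ft_force: [0.9, 0.7, 0.5]
opening: 0.0502
finger_force: 0.0
```

```bash
python3 - <<'E'
from m2 import *
feats('wrist','w3')
E
```

```text
t 6.9 pos [0.406  0.1552 0.2841] R [[1.0, -0.002, 0.002], [-0.002, -1.0, -0.001], [0.002, 0.001, -1.0]] F [0.89 0.72 0.48] op 0.0502
blue px [518. 195.] n 348 med [ 0.4039 -0.1516  0.098 ] mid [ 0.4037 -0.1536  0.0953] rng [0.023 0.027 0.01 ] zmax 0.1
blue px [273. 195.] n 316 med [0.4035 0.1542 0.0985] mid [0.4029 0.1543 0.0983] rng [0.024 0.023 0.006] zmax 0.1
red px [362.  66.] n 655 med [0.5486 0.0558 0.0992] mid [0.55   0.0538 0.0858] rng [0.027 0.027 0.065] zmax 0.103
red px [174. 180.] n 470 med [0.4194 0.2778 0.0854] mid [0.4181 0.2807 0.0729] rng [0.026 0.026 0.041] zmax 0.089
green px [75. 11.] n 927 med [0.5691 0.3048 0.2057] mid [0.5715 0.3119 0.2015] rng [0.018 0.043 0.023] zmax 0.212
```

View pics/w3.png

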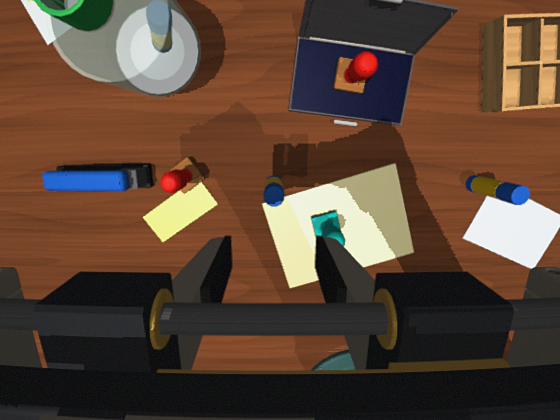

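Call:
send_rows(
  dr=[
    [0,0,0],
    [0,0,0],
    [0,0,0],
    [0,0,0],
    [0,0,0],
    [0,0,0],
    [0,0,0],
    [0,0,0],
  ],
  offset=[
    [-0.003,0.0005,0.044],
    [0,0,0.045],
    [0,0,0.045],
    [0,0,0.045],
    [0,0,0.042],
    [0,0,0],
    [0,0,0],
    [0,0,0],
  ],
  fingers=[0.044,0.044,0.044,0.044,0.044,0.044,0.01,0.01],
)

```text
time: 7.75
position: [0.4046, 0.1566, 0.0643]
orientation: [[1.0, 0.0, 0.003], [0.0, -1.0, 0.002], [0.003, -0.002, -1.0]]
ft_force: [-0.1, 1.1, 0.4]
opening: 0.0304
finger_force: 0.1
```

Call:
send_rows(
  dr=[
    [0,0,0],
    [0,0,0],
    [0,0,0],
    [0,0,0],
    [0,0,0],
    [0,0,0],
    [0,0,0],
    [0,0,0],
  ],
  offset=[
    [0,0,0],
    [0,0,0],
    [0,0,-0.04],
    [0,0,-0.047],
    [0,0,-0.047],
    [0,0,-0.047],
    [0,0,-0.047],
    [0,0,-0.022],
  ],
  fingers=[0.01,0.01,0.01,0.01,0.01,0.01,0.01,0.01],
)

```text
time: 8.55
position: [0.4041, 0.156, 0.3177]
orientation: [[1.0, -0.0, 0.008], [-0.0, -1.0, 0.001], [0.008, -0.001, -1.0]]
ft_force: [1.2, 0.2, -0.3]
opening: 0.0256
finger_force: 12.0
```

Call:
send_rows(
  dr=[
    [0,0,0],
    [0,0,0],
    [0,0,0],
    [0,0,0],
    [0,0,0],
    [0,0,0],
  ],
  offset=[
    [0.025,-0.01,0],
    [0.035,-0.017,0],
    [0.035,-0.017,0],
    [0,0,0],
    [0,0,0],
    [0,0,0],
  ],
  fingers=[0.01,0.01,0.01,0.01,0.01,0.01],
)

```text
time: 9.15
position: [0.4968, 0.1989, 0.313]
orientation: [[1.0, 0.0, 0.0], [0.0, -1.0, -0.001], [0.0, 0.001, -1.0]]
ft_force: [-0.9, -0.4, -0.0]
opening: 0.0257
finger_force: 12.0
```

```bash
cat > held.py <<'E'
from m2 import *
def held(save):
    o=get_obs(); p=np.array(o['position'])
    im,d,P=feats('wrist',save)
    H,S,V=cv2.split(cv2.cvtColor(im,cv2.COLOR_BGR2HSV))
    near=(d>0)&(abs(P[...,0]-p[0])<.05)&(abs(P[...,1]-p[1])<.05)&(P[...,2]>.2)&(S>130)
    for lo,hi in((15,35),(100,130)):
        q=P[near&(H>lo)&(H<hi)]; print('held rel',len(q),(np.percentile(q,[2,50,98],axis=0)-p).round(4).tolist() if len(q) else '')
    m=(d>0)&(H>45)&(H<85)&(S>80)&(P[...,2]>.2)&(P[...,2]<.22); q=P[m]
    if len(q)>50:
        t=q[q[:,2]>np.percentile(q[:,2],97)-.004][:,:2].astype(np.float32); print('mouth',len(t),cv2.minEnclosingCircle(t))
E
python3 -c "
from held import *
held('w4')"
```

```text
t 9.15 pos [0.4968 0.1989 0.313 ] R [[1.0, 0.0, 0.0], [0.0, -1.0, -0.001], [0.0, 0.001, -1.0]] F [-0.85 -0.44 -0.02] op 0.0257
blue px [518. 253.] n 234 med [ 0.4049 -0.1511  0.098 ] mid [ 0.4042 -0.153   0.0953] rng [0.023 0.024 0.01 ] zmax 0.099
red px [497.  17.] n 2794 med [ 0.7177 -0.0922  0.0676] mid [ 0.7177 -0.0903  0.067 ] rng [0.045 0.111 0.018] zmax 0.072
red px [385. 145.] n 499 med [0.5525 0.0574 0.0992] mid [0.5521 0.054  0.0852] rng [0.026 0.027 0.064] zmax 0.103
red px [215. 239.] n 362 med [0.4232 0.2805 0.0848] mid [0.4202 0.2817 0.0721] rng [0.024 0.027 0.039] zmax 0.089
green px [148. 109.] n 1140 med [0.5872 0.302  0.2106] mid [0.5885 0.3135 0.2023] rng [0.047 0.049 0.024] zmax 0.212
held rel 3827 [[0.0043, -0.0412, -0.0407], [0.0178, -0.009, 0.113], [0.0301, 0.0327, 0.1166]]
held rel 2835 [[-0.0124, -0.0131, -0.0531], [0.003, -0.0004, 0.0336], [0.0315, 0.0123, 0.102]]
mouth 832 ((0.5892267227172852, 0.31447917222976685), 0.02467537298798561)
```

Call:
send_rows(
  dr=[
    [0,0,0],
    [0,0,0],
    [0,0,0],
    [0,0,0],
    [0,0,0],
    [0,0,0],
    [0,0,0],
    [0,0,0],
  ],
  offset=[
    [0.0303,-0.0385,0],
    [0.0303,-0.0385,0],
    [0.0303,-0.0385,0],
    [0,0,0],
    [0,0,0],
    [0,0,0.02],
    [0,0,0.02],
    [0,0,0.01],
  ],
  fingers=[0.01,0.01,0.01,0.01,0.01,0.01,0.01,0.01],
)

```text
time: 10.0
position: [0.5879, 0.3123, 0.2623]
orientation: [[1.0, -0.002, 0.0], [-0.002, -1.0, -0.002], [0.0, 0.002, -1.0]]
ft_force: [-1.0, -0.3, -0.8]
opening: 0.0256
finger_force: 12.0
```

Call:
send_rows(
  dr=[
    [0,0,0],
    [0,0,0],
    [0,0,0],
    [0,0,0],
  ],
  offset=[
    [0,0,0.02],
    [0,0,0.015],
    [0,0,0.005],
    [0,0,0],
  ],
  fingers=[0.01,0.01,0.01,0.01],
)

```text
time: 10.4
position: [0.5885, 0.3141, 0.2224]
orientation: [[1.0, -0.001, -0.001], [-0.001, -1.0, -0.001], [-0.001, 0.001, -1.0]]
ft_force: [0.4, -0.1, 0.1]
opening: 0.0254
finger_force: 12.0
```

Call:
send_rows(
  dr=[
    [0,0,0],
    [0,0,0],
    [0,0,0],
    [0,0,0],
    [0,0,0],
    [0,0,0],
    [0,0,0],
    [0,0,0],
  ],
  offset=[
    [0,0,0],
    [0,0,0],
    [0,0,0],
    [0,0,-0.03],
    [0,0,-0.03],
    [0,0,0],
    [-0.0168,0.0426,0],
    [-0.0168,0.0426,0],
  ],
  fingers=[0.05,0.05,0.05,0.05,0.05,0.05,0.05,0.05],
)

```text
time: 11.2
position: [0.5542, 0.2297, 0.2818]
orientation: [[1.0, 0.003, -0.001], [0.003, -1.0, 0.001], [-0.001, -0.001, -1.0]]
ft_force: [0.8, -1.9, 0.4]
opening: 0.05
finger_force: 0.0
```

Call:
send_rows(
  dr=[
    [0,0,0],
    [0,0,0],
    [0,0,0],
    [0,0,0],
    [0,0,0],
    [0,0,0],
    [0,0,0],
    [0,0,0],
  ],
  offset=[
    [-0.0168,0.0426,0],
    [-0.0168,0.0426,0],
    [-0.0168,0.0426,0],
    [-0.0168,0.0426,0],
    [-0.0168,0.0426,0],
    [-0.0168,0.0426,0],
    [-0.0168,0.0426,0],
    [-0.0168,0.0426,0],
  ],
  fingers=[0.05,0.05,0.05,0.05,0.05,0.05,0.05,0.05],
)

```text
time: 12.0
position: [0.4196, -0.1129, 0.2826]
orientation: [[1.0, -0.0, 0.001], [-0.0, -1.0, -0.001], [0.001, 0.001, -1.0]]
ft_force: [0.5, -0.6, 0.2]
opening: 0.0496
finger_force: 0.0
```

Call:
send_rows(
  dr=[
    [0,0,0],
    [0,0,0],
    [0,0,0],
  ],
  offset=[
    [-0.0168,0.0426,0],
    [0,0,0],
    [0,0,0],
  ],
  fingers=[0.05,0.05,0.05],
)

```text
time: 12.3
position: [0.4035, -0.1544, 0.2825]
orientation: [[1.0, -0.003, 0.0], [-0.003, -1.0, 0.0], [0.0, -0.0, -1.0]]
ft_force: [-0.3, 1.0, 0.4]
opening: 0.0504
finger_force: 0.0
```

```bash
python3 - <<'E'
from m2 import *
im,d,P=feats('wrist','w5')
np.savez('pics/w5.npz',im=im,d=d,P=P)
feats('side','s5')
E
```

```text
t 12.3 pos [ 0.4035 -0.1544  0.2825] R [[1.0, -0.003, 0.0], [-0.003, -1.0, 0.0], [0.0, -0.0, -1.0]] F [-0.26  0.99  0.36] op 0.0504
blue px [274. 192.] n 327 med [ 0.4045 -0.1558  0.0985] mid [ 0.4041 -0.1552  0.0984] rng [0.024 0.023 0.006] zmax 0.1
red px [97. 67.] n 819 med [0.5493 0.0443 0.0962] mid [0.5501 0.0477 0.0738] rng [0.027 0.026 0.065] zmax 0.104
t 12.35 pos [ 0.404  -0.1533  0.2825] R [[1.0, 0.0, 0.0], [0.0, -1.0, 0.0], [0.0, -0.0, -1.0]] F [-1.1   0.59  0.25] op 0.0499
blue px [351. 232.] n 48 med [ 0.3988 -0.1524  0.0986] mid [ 0.4    -0.1536  0.0973] rng [0.02  0.021 0.011] zmax 0.101
red px [242. 193.] n 937 med [ 0.7428 -0.0898  0.0725] mid [ 0.7452 -0.0915  0.072 ] rng [0.101 0.113 0.031] zmax 0.082
red px [258. 254.] n 147 med [0.5447 0.0575 0.0911] mid [0.5478 0.0548 0.0736] rng [0.025 0.023 0.065] zmax 0.103
red px [234. 352.] n 186 med [0.411  0.2863 0.0834] mid [0.4141 0.2841 0.0729] rng [0.025 0.027 0.041] zmax 0.09
green px [410.  70.] n 48 med [ 0.6177 -0.8588  0.2205] mid [ 0.4961 -0.5203  0.3814] rng [0.257 0.719 0.376] zmax 0.558
green px [404.  87.] n 31 med [ 0.5885 -0.7877  0.1987] mid [ 0.5789 -0.7397  0.2175] rng [0.233 0.632 0.344] zmax 0.21
green px [162. 285.] n 246 med [0.5747 0.3207 0.2084] mid [0.5869 0.3155 0.2021] rng [0.05  0.048 0.024] zmax 0.212
```

View pics/w5.png

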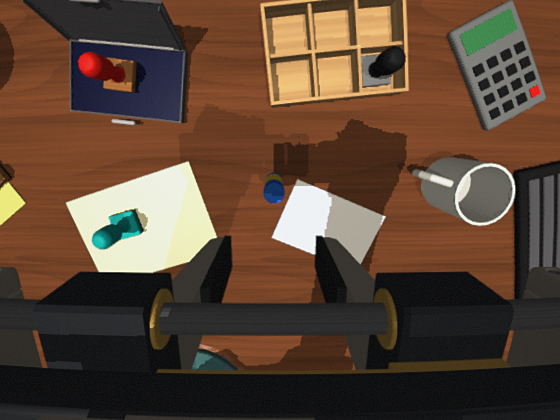

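Third stick at px (274,192), → (0.404,-0.155). The pad, its stamp and the caddy (all cells empty but the near right one) are also visible here. Picking it.

Call:
send_rows(
  dr=[
    [0,0,0],
    [0,0,0],
    [0,0,0],
    [0,0,0],
    [0,0,0],
    [0,0,0],
    [0,0,0],
    [0,0,0],
  ],
  offset=[
    [0,0.001,0.044],
    [0,0,0.045],
    [0,0,0.045],
    [0,0,0.045],
    [0,0,0.0405],
    [0,0,0],
    [0,0,0],
    [0,0,0],
  ],
  fingers=[0.044,0.044,0.044,0.044,0.044,0.044,0.01,0.01],
)

```text
time: 13.2
position: [0.4058, -0.1548, 0.065]
orientation: [[1.0, 0.001, 0.003], [0.001, -1.0, -0.001], [0.003, 0.001, -1.0]]
ft_force: [-0.0, -0.2, 0.1]
opening: 0.0301
finger_force: 0.0
```

Call:
send_rows(
  dr=[
    [0,0,0],
    [0,0,0],
    [0,0,0],
    [0,0,0],
    [0,0,0],
    [0,0,0],
    [0,0,0],
    [0,0,0],
  ],
  offset=[
    [0,0,0],
    [0,0,0],
    [0,0,-0.04],
    [0,0,-0.047],
    [0,0,-0.047],
    [0,0,-0.047],
    [0,0,-0.047],
    [0,0,-0.022],
  ],
  fingers=[0.01,0.01,0.01,0.01,0.01,0.01,0.01,0.01],
)

```text
time: 14.0
position: [0.4052, -0.1552, 0.3184]
orientation: [[1.0, -0.0, 0.007], [-0.0, -1.0, -0.005], [0.007, 0.005, -1.0]]
ft_force: [0.1, -0.6, -0.5]
opening: 0.026
finger_force: 12.0
```

Call:
send_rows(
  dr=[
    [0,0,0],
    [0,0,0],
    [0,0,0],
    [0,0,0],
    [0,0,0],
    [0,0,0],
    [0,0,0],
    [0,0,0],
  ],
  offset=[
    [0.0117,-0.0445,0],
    [0.0117,-0.0445,0],
    [0.0117,-0.0445,0],
    [0.0117,-0.0445,0],
    [0.0117,-0.0445,0],
    [0.0117,-0.0445,0],
    [0.0117,-0.0445,0],
    [0.0117,-0.0445,0],
  ],
  fingers=[0.01,0.01,0.01,0.01,0.01,0.01,0.01,0.01],
)

```text
time: 14.8
position: [0.4978, 0.2024, 0.3142]
orientation: [[1.0, -0.001, 0.002], [-0.001, -1.0, -0.001], [0.002, 0.001, -1.0]]
ft_force: [0.1, -0.3, 0.6]
opening: 0.0255
finger_force: 12.0
```

Call:
send_rows(
  dr=[
    [0,0,0],
    [0,0,0],
    [0,0,0],
  ],
  offset=[
    [0,0,0],
    [0,0,0],
    [0,0,0],
  ],
  fingers=[0.01,0.01,0.01],
)

```text
time: 15.1
position: [0.4976, 0.1997, 0.3134]
orientation: [[1.0, -0.002, 0.001], [-0.002, -1.0, -0.001], [0.001, 0.001, -1.0]]
ft_force: [1.0, -0.6, -1.2]
opening: 0.0259
finger_force: 12.0
```

```bash
python3 -c "
from held import *
held('w6')"
```

```text
t 15.1 pos [0.4976 0.1997 0.3134] R [[1.0, -0.002, 0.001], [-0.002, -1.0, -0.001], [0.001, 0.001, -1.0]] F [ 0.96 -0.56 -1.17] op 0.0259
blue px [150. 122.] n 137 med [0.5813 0.3462 0.1124] mid [0.5809 0.3469 0.109 ] rng [0.014 0.027 0.077] zmax 0.121
red px [497.  17.] n 2810 med [ 0.718  -0.092   0.0676] mid [ 0.7179 -0.0901  0.067 ] rng [0.045 0.113 0.018] zmax 0.072
red px [385. 145.] n 489 med [0.5526 0.0577 0.0991] mid [0.5522 0.054  0.0849] rng [0.026 0.026 0.063] zmax 0.103
red px [215. 239.] n 360 med [0.4235 0.2803 0.085 ] mid [0.4204 0.2816 0.0726] rng [0.023 0.026 0.041] zmax 0.089
green px [149. 110.] n 1142 med [0.5872 0.3021 0.2106] mid [0.5886 0.3136 0.2024] rng [0.048 0.048 0.023] zmax 0.212
held rel 3829 [[0.0046, -0.0409, -0.0414], [0.0177, -0.0089, 0.113], [0.03, 0.0326, 0.1166]]
held rel 2831 [[-0.0125, -0.0217, -0.0533], [0.0032, -0.0004, 0.0329], [0.0316, 0.0196, 0.1064]]
mouth 835 ((0.5888953804969788, 0.3145082890987396), 0.024631939828395844)
```

Call:
send_rows(
  dr=[
    [0,0,0],
    [0,0,0],
    [0,0,0],
    [0,0,0],
    [0,0,0],
    [0,0,0],
    [0,0,0],
    [0,0,0],
  ],
  offset=[
    [0.0303,-0.0383,0],
    [0.0303,-0.0383,0],
    [0.0303,-0.0383,0],
    [0,0,0],
    [0,0,0],
    [0,0,0.02],
    [0,0,0.02],
    [0,0,0.01],
  ],
  fingers=[0.01,0.01,0.01,0.01,0.01,0.01,0.01,0.01],
)

```text
time: 15.95
position: [0.5882, 0.3128, 0.2625]
orientation: [[1.0, -0.003, -0.0], [-0.003, -1.0, -0.003], [-0.0, 0.003, -1.0]]
ft_force: [0.9, 0.3, 0.1]
opening: 0.0255
finger_force: 12.0
```

Call:
send_rows(
  dr=[
    [0,0,0],
    [0,0,0],
    [0,0,0],
    [0,0,0],
  ],
  offset=[
    [0,0,0.02],
    [0,0,0.015],
    [0,0,0.005],
    [0,0,0],
  ],
  fingers=[0.01,0.01,0.01,0.01],
)

```text
time: 16.35
position: [0.5884, 0.3151, 0.2228]
orientation: [[1.0, -0.001, -0.001], [-0.001, -1.0, -0.001], [-0.001, 0.001, -1.0]]
ft_force: [-0.6, 0.4, -0.3]
opening: 0.0256
finger_force: 12.0
```

Call:
send_rows(
  dr=[
    [0,0,0],
    [0,0,0],
    [0,0,0],
    [0,0,0],
    [0,0,0],
    [0,0,0],
    [0,0,0],
    [0,0,0],
  ],
  offset=[
    [0,0,0],
    [0,0,0],
    [0,0,0],
    [0,0,-0.03],
    [0,0,-0.03],
    [-0.035,0.03,0],
    [-0.035,0.03,0],
    [-0.035,0.03,0],
  ],
  fingers=[0.05,0.05,0.05,0.05,0.05,0.05,0.05,0.05],
)

```text
time: 17.15
position: [0.4823, 0.2255, 0.2832]
orientation: [[1.0, 0.0, 0.0], [0.0, -1.0, 0.0], [0.0, -0.0, -1.0]]
ft_force: [0.6, -0.7, -0.3]
opening: 0.0501
finger_force: 0.0
```

Call:
send_rows(
  dr=[
    [0,0,0],
    [0,0,0],
    [0,0,0],
  ],
  offset=[
    [-0.035,0.03,0],
    [0,0,0],
    [0,0,0],
  ],
  fingers=[0.05,0.05,0.05],
)

```text
time: 17.45
position: [0.4489, 0.1955, 0.2841]
orientation: [[1.0, -0.001, 0.003], [-0.001, -1.0, -0.001], [0.003, 0.001, -1.0]]
ft_force: [0.6, 0.6, -0.3]
opening: 0.0499
finger_force: 0.0
```

```bash
cat > mount.py <<'E'
from m2 import *
def mount(name,save):
    im,d,P=feats(name,save)
    np.savez('pics/%s.npz'%save,im=im,d=d,P=P)
    H,S,V=cv2.split(cv2.cvtColor(im,cv2.COLOR_BGR2HSV))
    # mount tops: wooden, 16 mm (desk) and 30 mm (pad)
    for lab,c,z0 in(('desk',(.417,.283),.016),('pad',(.55,.0535),.030)):
        m=(d>0)&(abs(P[...,2]-z0)<.004)&(np.hypot(P[...,0]-c[0],P[...,1]-c[1])<.036)
        q=P[m][:,:2].astype(np.float32)
        if len(q)>20: print('mount',lab,len(q),cv2.minAreaRect(q))
    # caddy rim top
    m=(d>0)&(abs(P[...,2]-.045)<.004)&(abs(P[...,0]-.577)<.11)&(abs(P[...,1]+.234)<.13)&(H>8)&(H<26)&(S>50)
    q=P[m][:,:2].astype(np.float32)
    if len(q)>50: print('caddy',len(q),cv2.minAreaRect(q))
    m=(d>0)&(abs(P[...,2]-.0155)<.004)&(abs(P[...,0]-.55)<.09)&(abs(P[...,1]-.045)<.11)&(V<120)&((H>90))
    q=P[m][:,:2].astype(np.float32)
    if len(q)>50: print('pad',len(q),cv2.minAreaRect(q))
E
python3 - <<'E'
from mount import *
mount('wrist','w7')
z=np.load('pics/w5.npz')
import h,m2
m2.feats=lambda *a:(z['im'],z['d'],z['P'])
import mount; mount.feats=m2.feats; print('w5'); mount.mount('x','w5b')
E
```

```text
t 17.45 pos [0.4489 0.1955 0.2841] R [[1.0, -0.001, 0.003], [-0.001, -1.0, -0.001], [0.003, 0.001, -1.0]] F [ 0.56  0.56 -0.28] op 0.0499
red px [394. 105.] n 634 med [0.5504 0.0579 0.0987] mid [0.5511 0.054  0.0845] rng [0.026 0.026 0.064] zmax 0.103
red px [188. 226.] n 450 med [0.4027 0.3046 0.0849] mid [0.4006 0.3066 0.0727] rng [0.024 0.027 0.041] zmax 0.089
green px [126.  46.] n 1707 med [0.5827 0.3023 0.2104] mid [0.5877 0.3133 0.2022] rng [0.048 0.049 0.023] zmax 0.212
mount desk 324 ((0.40239977836608887, 0.30108559131622314), (0.040265340358018875, 0.0234130397439003), 31.74799346923828)
mount pad 536 ((0.5518454313278198, 0.05243496596813202), (0.03975102677941322, 0.039927706122398376), 82.56636810302734)
caddy 684 ((0.5706268548965454, -0.16981393098831177), (0.12209699302911758, 0.05552156642079353), 8.46375846862793)
pad 6240 ((0.5453001260757446, 0.04828162491321564), (0.16010792553424835, 0.09376043826341629), 82.72578430175781)
w5
mount desk 59 ((0.41430920362472534, 0.2601078450679779), (0.009479514323174953, 0.021244527772068977), 85.25399780273438)
mount pad 598 ((0.5516357421875, 0.05083600804209709), (0.04009057208895683, 0.0408494658768177), 80.17321014404297)
caddy 1466 ((0.5771818161010742, -0.23417918384075165), (0.1201380267739296, 0.17859554290771484), 5.6569504737854)
pad 6147 ((0.5457751750946045, 0.04728853330016136), (0.1608562469482422, 0.09439536184072495), 82.93085479736328)
```

View pics/w7.png

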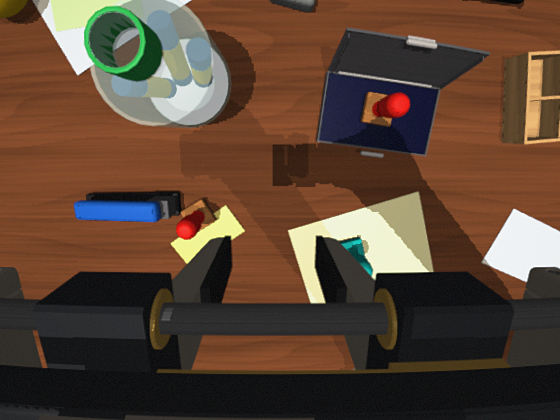

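Call:
send_rows(
  dr=[
    [0,0,0],
    [0,0,0],
    [0,0,0],
    [0,0,-8],
    [0,0,-8],
    [0,0,-8],
    [0,0,-7.7],
    [0,0,0],
  ],
  offset=[
    [-0.016,-0.037,0],
    [-0.016,-0.037,0],
    [-0.016,-0.037,0],
    [0,0,0],
    [0,0,0],
    [0,0,0.02],
    [0,0,0.02],
    [0,0,0],
  ],
  fingers=[0.048,0.048,0.048,0.048,0.048,0.048,0.048,0.048],
)

```text
time: 18.3
position: [0.3998, 0.3076, 0.2409]
orientation: [[0.85, 0.527, -0.005], [0.527, -0.85, 0.0], [-0.004, -0.003, -1.0]]
ft_force: [0.0, 0.3, -0.2]
opening: 0.0482
finger_force: 0.0
```

Call:
send_rows(
  dr=[
    [0,0,0],
    [0,0,0],
  ],
  offset=[
    [0,0,0],
    [0,0,0],
  ],
  fingers=[0.048,0.048],
)

```text
time: 18.5
position: [0.4011, 0.3082, 0.244]
orientation: [[0.852, 0.524, 0.001], [0.524, -0.852, 0.002], [0.001, -0.001, -1.0]]
ft_force: [-0.6, -0.3, -0.5]
opening: 0.0481
finger_force: 0.0
```

```bash
python3 - <<'E'
from m2 import *
im,d,P=feats('wrist','w8')
np.savez('pics/w8.npz',im=im,d=d,P=P)
c=np.array([.401,.3065])
H,S,V=cv2.split(cv2.cvtColor(im,cv2.COLOR_BGR2HSV))
red=((H<6)|(H>174))&(S>150)
g=np.hypot(P[...,0]-c[0],P[...,1]-c[1])
q=P[(d>0)&red&(P[...,2]>.05)&(g<.03)]; print('knob',len(q),np.percentile(q,[1,50,99],axis=0).round(4)); t=q[(q[:,2]<.08)]; print('circ',cv2.minEnclosingCircle(q[:,:2].astype(np.float32)),'top',np.mean(q[q[:,2]>.086],0))
m=(d>0)&(abs(P[...,2]-.016)<.004)&(g<.034)&(H>3)&(H<22)
qq=P[m][:,:2].astype(np.float32); print('mount',len(qq),cv2.minAreaRect(qq))
# obstacle around: height map, z>0.03, non red
m=(d>0)&~red&(P[...,2]>.025)&(P[...,2]<.1)&(g<.075)
q=P[m]; print('obst',len(q),np.percentile(q,[1,50,99],axis=0).round(3) if len(q) else '')
o=get_obs(); R=np.array(o['orientation']); r=(q-o['position'])@R; print('in tool',np.percentile(r,[1,50,99],axis=0).round(3) if len(q) else '')
cv2.imwrite('pics/w8c.png',im)
E
```

```text
t 18.5 pos [0.4011 0.3082 0.244 ] R [[0.852, 0.524, 0.001], [0.524, -0.852, 0.002], [0.001, -0.001, -1.0]] F [-0.58 -0.32 -0.46] op 0.0481
blue px [406.   1.] n 30 med [0.6227 0.3038 0.1152] mid [0.6235 0.3044 0.1156] rng [0.006 0.007 0.009] zmax 0.119
red px [271. 196.] n 485 med [0.4011 0.3106 0.0866] mid [0.3999 0.31   0.0751] rng [0.026 0.025 0.037] zmax 0.089
red px [523. 202.] n 952 med [0.5489 0.0596 0.0902] mid [0.55   0.0558 0.0739] rng [0.027 0.025 0.063] zmax 0.103
green px [408.  14.] n 1266 med [0.567  0.3103 0.2068] mid [0.5742 0.3104 0.2018] rng [0.027 0.041 0.024] zmax 0.212
knob 485 [[0.3874 0.2979 0.0563]
 [0.4011 0.3106 0.0866]
 [0.4116 0.322  0.0897]]
circ ((0.3986603319644928, 0.30919352173805237), 0.013416441157460213) top [0.3983443  0.30895119 0.08801123]
mount 445 ((0.39718160033226013, 0.31119537353515625), (0.039605893194675446, 0.045254986733198166), 28.48312759399414)
obst 824 [[0.388 0.297 0.03 ]
 [0.417 0.36  0.062]
 [0.43  0.38  0.082]]
in tool [[-0.011 -0.058  0.162]
 [ 0.041 -0.035  0.182]
 [ 0.058  0.01   0.215]]
```

View pics/w8.png

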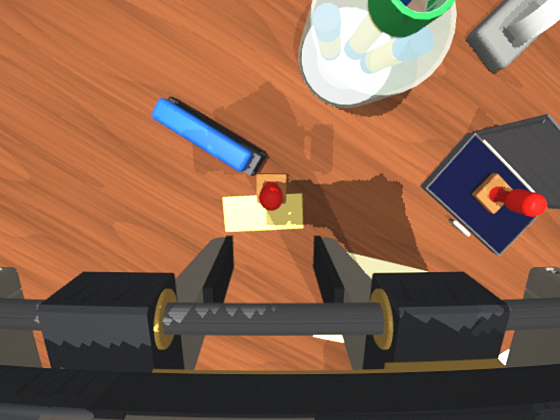

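Call:
send_rows(
  dr=[
    [0,0,0],
    [0,0,-7],
    [0,0,-7],
    [0,0,-6],
    [0,0,0],
    [0,0,0],
    [0,0,0],
    [0,0,0],
  ],
  offset=[
    [-0.001,-0.0023,0],
    [0,0,0.02],
    [0,0,0.02],
    [0,0,0.02],
    [0,0,0.045],
    [0,0,0.045],
    [0,0,0.045],
    [0,0,0.001],
  ],
  fingers=[0.041,0.041,0.041,0.041,0.041,0.041,0.041,0.041],
)

```text
time: 19.35
position: [0.3958, 0.306, 0.0432]
orientation: [[0.62, 0.784, -0.007], [0.784, -0.62, -0.005], [-0.008, -0.002, -1.0]]
ft_force: [0.6, 0.3, 0.9]
opening: 0.0414
finger_force: 0.0
```

Call:
send_rows(
  dr=[
    [0,0,0],
    [0,0,0],
    [0,0,0],
    [0,0,0],
  ],
  offset=[
    [0,0,0],
    [0,0,0],
    [0,0,0],
    [0,0,0],
  ],
  fingers=[0.01,0.01,0.01,0.01],
  force=20,
)

```text
time: 19.75
position: [0.3997, 0.3093, 0.049]
orientation: [[0.62, 0.784, 0.003], [0.784, -0.62, 0.002], [0.003, 0.001, -1.0]]
ft_force: [-0.6, -0.3, 7.3]
opening: 0.0277
finger_force: 20.0
```

Call:
send_rows(
  dr=[
    [0,0,0],
    [0,0,0],
    [0,0,0],
    [0,0,0],
    [0,0,8],
    [0,0,8],
    [0,0,8],
    [0,0,1],
  ],
  offset=[
    [0,0,-0.02],
    [0,0,-0.045],
    [0,0,-0.045],
    [0,0,-0.04],
    [0,0,0],
    [0,0,0],
    [0,0,0],
    [0,0,0],
  ],
  fingers=[0.01,0.01,0.01,0.01,0.01,0.01,0.01,0.01],
)

```text
time: 20.55
position: [0.3986, 0.3083, 0.198]
orientation: [[0.894, 0.448, 0.002], [0.448, -0.894, -0.0], [0.002, 0.001, -1.0]]
ft_force: [-0.5, -0.3, -1.3]
opening: 0.0277
finger_force: 20.0
```

Call:
send_rows(
  dr=[
    [0,0,0],
    [0,0,0],
    [0,0,0],
    [0,0,0],
    [0,0,0],
    [0,0,0],
    [0,0,0],
    [0,0,0],
  ],
  offset=[
    [-0.0034,0.047,0],
    [-0.0034,0.047,0],
    [-0.0034,0.047,0],
    [-0.0034,0.047,0],
    [-0.0034,0.047,0],
    [-0.0034,0.047,0],
    [-0.0034,0.047,0],
    [-0.0034,0.047,0],
  ],
  fingers=[0.01,0.01,0.01,0.01,0.01,0.01,0.01,0.01],
)

```text
time: 21.35
position: [0.5434, -0.0417, 0.1975]
orientation: [[0.892, 0.452, 0.001], [0.452, -0.892, -0.0], [0.0, 0.001, -1.0]]
ft_force: [1.2, 1.1, -0.8]
opening: 0.0272
finger_force: 20.0
```

Call:
send_rows(
  dr=[
    [0,0,0],
    [0,0,0],
    [0,0,0],
    [0,0,0],
  ],
  offset=[
    [-0.0034,0.047,0],
    [-0.0034,0.04,0],
    [0,0,0],
    [0,0,0],
  ],
  fingers=[0.01,0.01,0.01,0.01],
)

```text
time: 21.75
position: [0.5758, -0.1211, 0.1969]
orientation: [[0.893, 0.449, -0.0], [0.449, -0.893, 0.001], [0.0, -0.001, -1.0]]
ft_force: [-0.2, 1.1, -0.9]
opening: 0.0278
finger_force: 20.0
```

```bash
python3 - <<'E'
from m2 import *
im,d,P=feats('wrist','w9')
np.savez('pics/w9.npz',im=im,d=d,P=P)
H,S,V=cv2.split(cv2.cvtColor(im,cv2.COLOR_BGR2HSV))
m=(d>0)&(abs(P[...,2]-.045)<.004)&(abs(P[...,0]-.577)<.11)&(abs(P[...,1]+.234)<.13)&(H>8)&(H<26)&(S>50)
q=P[m][:,:2].astype(np.float32); print('caddy',len(q),cv2.minAreaRect(q))
p=np.array(get_obs()['position'])
m=(d>0)&(np.hypot(P[...,0]-p[0],P[...,1]-p[1])<.05)&(P[...,2]<p[2]-.02)&(P[...,2]>p[2]-.06)
q=P[m]; print('mount rel',len(q),(np.percentile(q,[2,50,98],axis=0)-p).round(4).tolist(),cv2.minAreaRect(q[:,:2].astype(np.float32)))
E
```

```text
t 21.75 pos [ 0.5758 -0.1211  0.1969] R [[0.893, 0.449, -0.0], [0.449, -0.893, 0.001], [0.0, -0.001, -1.0]] F [-0.18  1.14 -0.95] op 0.0278
red px [332.  39.] n 10452 med [ 0.7345 -0.1039  0.0712] mid [ 0.7399 -0.0946  0.0722] rng [0.096 0.114 0.026] zmax 0.08
red px [100. 149.] n 1120 med [0.5558 0.0446 0.0957] mid [0.5538 0.0483 0.0745] rng [0.026 0.025 0.065] zmax 0.103
red px [273. 265.] n 3202 med [ 0.5803 -0.1195  0.2314] mid [ 0.5773 -0.1209  0.2025] rng [0.025 0.031 0.075] zmax 0.237
caddy 745 ((0.6034412980079651, -0.23124036192893982), (0.0696379616856575, 0.1799464374780655), 5.604576587677002)
mount rel 1773 [[-0.01, -0.0191, -0.0417], [0.0094, 0.0032, -0.0328], [0.0193, 0.0175, -0.0241]] ((0.5769109725952148, -0.12183642387390137), (0.03515417128801346, 0.0395052470266819), 5.746635913848877)
```

View pics/w9.png

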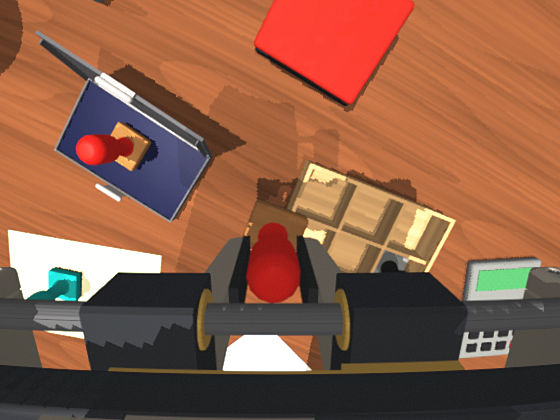

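Call:
send_rows(
  dr=[
    [0,0,0],
    [0,0,0],
    [0,0,0],
    [0,0,0],
    [0,0,0],
    [0,0,0],
    [0,0,0],
    [0,0,0],
  ],
  offset=[
    [-0.001,0.0288,0],
    [-0.001,0.0288,0],
    [0,0,0],
    [0,0,0.04],
    [0,0,0.04],
    [0,0,0.02],
    [0,0,0],
    [0,0,0],
  ],
  fingers=[0.01,0.01,0.01,0.01,0.01,0.01,0.01,0.01],
)

```text
time: 22.6
position: [0.6005, -0.1709, 0.098]
orientation: [[0.892, 0.452, 0.001], [0.452, -0.892, 0.001], [0.001, -0.0, -1.0]]
ft_force: [0.5, -0.4, -0.7]
opening: 0.0275
finger_force: 20.0
```

Call:
send_rows(
  dr=[
    [0,0,0],
    [0,0,0],
    [0,0,0],
    [0,0,0],
    [0,0,0],
    [0,0,0],
  ],
  offset=[
    [0,0,0.015],
    [0,0,0.015],
    [0,0,0.01],
    [0,0,0.003],
    [0,0,0],
    [0,0,0],
  ],
  fingers=[0.01,0.01,0.01,0.01,0.01,0.01],
)

```text
time: 23.2
position: [0.6002, -0.1728, 0.054]
orientation: [[0.893, 0.449, 0.0], [0.449, -0.893, 0.0], [0.0, -0.0, -1.0]]
ft_force: [0.5, 0.2, 0.3]
opening: 0.0275
finger_force: 20.0
```

Call:
send_rows(
  dr=[
    [0,0,0],
    [0,0,0],
    [0,0,0],
    [0,0,0],
    [0,0,0],
    [0,0,0],
    [0,0,8],
    [0,0,8],
  ],
  offset=[
    [0,0,0.001],
    [0,0,0],
    [0,0,0],
    [0,0,-0.03],
    [0,0,-0.045],
    [0,0,-0.045],
    [0,0,-0.04],
    [0,0,-0.03],
  ],
  fingers=[0.01,0.045,0.045,0.045,0.045,0.045,0.045,0.045],
)

```text
time: 24.0
position: [0.6008, -0.1727, 0.2462]
orientation: [[0.984, 0.18, 0.003], [0.18, -0.984, -0.001], [0.003, 0.001, -1.0]]
ft_force: [-0.3, -0.1, 0.1]
opening: 0.0452
finger_force: 0.0
```

Call:
send_rows(
  dr=[
    [0,0,8],
    [0,0,8],
    [0,0,3.2],
    [0,0,0],
    [0,0,0],
    [0,0,0],
    [0,0,0],
    [0,0,0],
  ],
  offset=[
    [0,0,0],
    [0,0,0],
    [0,0,0],
    [-0.015,-0.042,0],
    [-0.015,-0.042,0],
    [-0.015,-0.042,0],
    [-0.015,-0.042,0],
    [0,0,0],
  ],
  fingers=[0.045,0.045,0.045,0.045,0.045,0.045,0.045,0.045],
)

```text
time: 24.8
position: [0.5642, 0.0099, 0.2442]
orientation: [[0.991, -0.137, 0.001], [-0.137, -0.991, 0.002], [0.001, -0.003, -1.0]]
ft_force: [-0.2, -0.1, 0.4]
opening: 0.0447
finger_force: 0.0
```

Call:
send_rows(
  dr=[
    [0,0,0],
    [0,0,0],
  ],
  offset=[
    [0,0,0],
    [0,0,0],
  ],
  fingers=[0.045,0.045],
)

```text
time: 25.0
position: [0.5659, 0.0005, 0.243]
orientation: [[0.989, -0.15, 0.0], [-0.15, -0.989, -0.001], [0.0, 0.001, -1.0]]
ft_force: [-0.0, -0.6, -0.3]
opening: 0.0448
finger_force: 0.0
```

```bash
python3 - <<'E'
from m2 import *
im,d,P=feats('wrist','w10')
np.savez('pics/w10.npz',im=im,d=d,P=P)
H,S,V=cv2.split(cv2.cvtColor(im,cv2.COLOR_BGR2HSV)); red=((H<6)|(H>174))&(S>150)
for c in((.55,.053),(.60,-.173)):
    g=np.hypot(P[...,0]-c[0],P[...,1]-c[1])
    q=P[(d>0)&red&(P[...,2]>.05)&(g<.035)]; 
    if len(q)>20: print('knob',len(q),cv2.minEnclosingCircle(q[:,:2].astype(np.float32)),'top',q[:,2].max())
    z0=.03 if c[1]>0 else .02
    m=(d>0)&(abs(P[...,2]-z0)<.004)&(g<.034)&~red&(H>3)&(H<22)
    qq=P[m][:,:2].astype(np.float32)
    if len(qq)>20: print('mount',len(qq),cv2.minAreaRect(qq))
m=(d>0)&(P[...,2]>.02)&(P[...,2]<.13)&(P[...,0]>.57)&(P[...,0]<.68)&(P[...,1]>-.05)&(P[...,1]<.15)
R=np.array([np.cos(np.radians(-7.2)),np.sin(np.radians(-7.2))])
q=P[m]; s=(q[:,:2]-[.5455,.0478])@R; 
for z in(.03,.05,.07,.09,.1,.11): 
    k=abs(q[:,2]-z)<.005; print(z,k.sum(),np.median(s[k]).round(4) if k.any() else '')
print('lid top',np.percentile(q[:,2],99.5))
E
```

```text
t 25.0 pos [5.659e-01 5.000e-04 2.430e-01] R [[0.989, -0.15, 0.0], [-0.15, -0.989, -0.001], [0.0, 0.001, -1.0]] F [-0.04 -0.61 -0.33] op 0.0448
red px [335.  31.] n 6538 med [ 0.7283 -0.0893  0.0699] mid [ 0.7281 -0.0914  0.0694] rng [0.068 0.112 0.02 ] zmax 0.075
red px [422. 144.] n 711 med [ 0.5998 -0.1665  0.0875] mid [ 0.5992 -0.1705  0.0759] rng [0.027 0.024 0.054] zmax 0.093
red px [230. 215.] n 583 med [0.5562 0.0483 0.0998] mid [0.5541 0.0494 0.0874] rng [0.028 0.027 0.064] zmax 0.103
knob 584 ((0.5522049069404602, 0.050536032766103745), 0.013963392935693264) top 0.10487218869647379
mount 491 ((0.5523309707641602, 0.05064835399389267), (0.04043295606970787, 0.03918607160449028), 80.17206573486328)
knob 708 ((0.5987398028373718, -0.17188982665538788), 0.013654586859047413) top 0.09439933260360875
mount 619 ((0.6018843650817871, -0.17120623588562012), (0.05918016657233238, 0.05993952602148056), 4.717570781707764)
0.03 205 0.0498
0.05 158 0.0553
0.07 155 0.06
0.09 174 0.065
0.1 200 0.0673
0.11 642 0.0712
lid top 0.11872658995518838
```

View pics/w10.png

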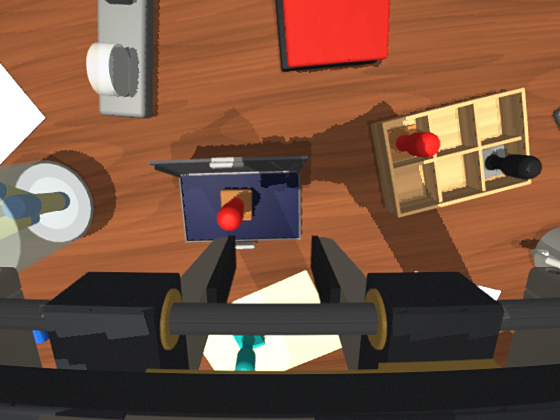

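Call:
send_rows(
  dr=[
    [0,0,0],
    [0,0,0],
    [0,0,0],
    [0,0,0],
    [0,0,0],
    [0,0,0],
    [0,0,0],
    [0,0,0],
  ],
  offset=[
    [-0.0105,-0.0238,0],
    [-0.0105,-0.0237,0],
    [0,0,0.02],
    [0,0,0.045],
    [0,0,0.045],
    [0,0,0.045],
    [0,0,0.026],
    [0,0,0],
  ],
  fingers=[0.045,0.045,0.045,0.045,0.045,0.045,0.045,0.045],
)

```text
time: 25.85
position: [0.5493, 0.0502, 0.0582]
orientation: [[0.989, -0.15, -0.008], [-0.15, -0.989, -0.001], [-0.008, 0.002, -1.0]]
ft_force: [-0.6, 0.2, 0.1]
opening: 0.045
finger_force: 0.0
```

Call:
send_rows(
  dr=[
    [0,0,0],
    [0,0,0],
    [0,0,0],
    [0,0,0],
    [0,0,0],
    [0,0,0],
    [0,0,0],
    [0,0,0],
  ],
  offset=[
    [0,0,0],
    [0,0,0],
    [0,0,0],
    [0,0,0],
    [0,0,-0.02],
    [0,0,-0.04],
    [0,0,-0.045],
    [0,0,-0.035],
  ],
  fingers=[0.01,0.01,0.01,0.01,0.01,0.01,0.01,0.01],
)

```text
time: 26.65
position: [0.5522, 0.0526, 0.2049]
orientation: [[0.989, -0.148, 0.002], [-0.148, -0.989, 0.0], [0.002, -0.0, -1.0]]
ft_force: [0.9, -0.4, -1.1]
opening: 0.0275
finger_force: 20.0
```

Call:
send_rows(
  dr=[
    [0,0,-7.5],
    [0,0,-7.2],
    [0,0,0],
    [0,0,0],
    [0,0,0],
    [0,0,0],
    [0,0,0],
    [0,0,0],
  ],
  offset=[
    [0,0,0],
    [0,0,0],
    [-0.0065,0.0458,0],
    [-0.0065,0.0458,0],
    [-0.0065,0.0458,0],
    [-0.0065,0.0458,0],
    [-0.0065,0.0458,0],
    [0,0,0],
  ],
  fingers=[0.01,0.01,0.01,0.01,0.01,0.01,0.01,0.01],
)

```text
time: 27.45
position: [0.5428, -0.1877, 0.2017]
orientation: [[0.995, 0.096, -0.001], [0.096, -0.995, -0.004], [-0.001, 0.004, -1.0]]
ft_force: [0.9, -0.3, -0.9]
opening: 0.0275
finger_force: 20.0
```

Call:
send_rows(
  dr=[
    [0,0,0],
    [0,0,0],
  ],
  offset=[
    [0,0,0],
    [0,0,0],
  ],
  fingers=[0.01,0.01],
)

```text
time: 27.65
position: [0.5443, -0.1774, 0.2024]
orientation: [[0.994, 0.11, 0.0], [0.11, -0.994, 0.0], [0.0, -0.0, -1.0]]
ft_force: [0.0, -0.2, -0.9]
opening: 0.0277
finger_force: 20.0
```

```bash
python3 - <<'E'
from m2 import *
im,d,P=feats('wrist','w11')
H,S,V=cv2.split(cv2.cvtColor(im,cv2.COLOR_BGR2HSV))
m=(d>0)&(abs(P[...,2]-.045)<.004)&(abs(P[...,0]-.577)<.11)&(abs(P[...,1]+.234)<.13)&(H>8)&(H<26)&(S>50)
q=P[m][:,:2].astype(np.float32); print('caddy',len(q),cv2.minAreaRect(q),q.max(0),q.min(0))
p=np.array(get_obs()['position'])
m=(d>0)&(np.hypot(P[...,0]-p[0],P[...,1]-p[1])<.05)&(P[...,2]<p[2]-.02)&(P[...,2]>p[2]-.06)
q=P[m]; print('mount rel',len(q),(np.percentile(q,[2,50,98],axis=0)-p).round(4).tolist(),cv2.minAreaRect(q[:,:2].astype(np.float32)))
E
```

```text
t 27.65 pos [ 0.5443 -0.1774  0.2024] R [[0.994, 0.11, 0.0], [0.11, -0.994, 0.0], [0.0, -0.0, -1.0]] F [ 0.   -0.24 -0.94] op 0.0277
red px [207.  17.] n 3969 med [ 0.7116 -0.1005  0.0667] mid [ 0.7119 -0.0938  0.0661] rng [0.035 0.11  0.015] zmax 0.07
red px [276. 149.] n 530 med [ 0.5994 -0.1755  0.0903] mid [ 0.599  -0.174   0.0888] rng [0.026 0.026 0.013] zmax 0.093
red px [273. 264.] n 3142 med [ 0.5495 -0.1772  0.2361] mid [ 0.5463 -0.1776  0.2074] rng [0.024 0.031 0.075] zmax 0.242
caddy 1216 ((0.5775288939476013, -0.234641894698143), (0.12008274346590042, 0.17836906015872955), 6.104240894317627) [ 0.64302266 -0.1423746 ] [ 0.51538646 -0.3289259 ]
mount rel 1799 [[-0.0071, -0.0185, -0.0481], [0.0092, 0.0003, -0.0333], [0.0192, 0.0186, -0.0237]] ((0.5470316410064697, -0.17773863673210144), (0.031803298741579056, 0.039290934801101685), 6.49409294128418)
```

Call:
send_rows(
  dr=[
    [0,0,0],
    [0,0,0],
    [0,0,0],
    [0,0,0],
    [0,0,0],
    [0,0,0],
    [0,0,0],
    [0,0,0],
  ],
  offset=[
    [-0.0015,0.0015,0.02],
    [0,0,0.04],
    [0,0,0.03],
    [0,0,0.02],
    [0,0,0],
    [0,0,0.015],
    [0,0,0.015],
    [0,0,0.008],
  ],
  fingers=[0.01,0.01,0.01,0.01,0.01,0.01,0.01,0.01],
)

```text
time: 28.5
position: [0.5426, -0.1806, 0.0533]
orientation: [[0.994, 0.108, -0.001], [0.108, -0.994, -0.0], [-0.001, 0.0, -1.0]]
ft_force: [-5.8, -4.9, 28.2]
opening: 0.0275
finger_force: 20.0
```

Call:
send_rows(
  dr=[
    [0,0,0],
    [0,0,0],
  ],
  offset=[
    [0,0,0.001],
    [0,0,0],
  ],
  fingers=[0.01,0.01],
)

```text
time: 28.7
position: [0.5431, -0.1806, 0.0531]
orientation: [[0.994, 0.108, 0.0], [0.108, -0.994, -0.0], [0.0, 0.0, -1.0]]
ft_force: [-0.8, -0.4, -1.1]
opening: 0.0277
finger_force: 20.0
```

Call:
send_rows(
  dr=[
    [0,0,0],
    [0,0,0],
    [0,0,0],
    [0,0,0],
    [0,0,0],
    [0,0,0],
    [0,0,7],
    [0,0,6.4],
  ],
  offset=[
    [0,0,0],
    [0,0,0],
    [0,0,0],
    [0,0,-0.03],
    [0,0,-0.045],
    [0,0,-0.045],
    [0,0,-0.04],
    [0,0,-0.03],
  ],
  fingers=[0.045,0.045,0.045,0.045,0.045,0.045,0.045,0.045],
)

```text
time: 29.5
position: [0.5436, -0.1805, 0.2461]
orientation: [[0.991, -0.13, 0.003], [-0.13, -0.991, -0.001], [0.003, 0.001, -1.0]]
ft_force: [-0.0, -0.6, 0.7]
opening: 0.0449
finger_force: 0.0
```

Call:
send_rows(
  dr=[
    [0,0,0],
    [0,0,0],
    [0,0,0],
    [0,0,0],
    [0,0,0],
    [0,0,0],
    [0,0,0],
    [0,0,0],
  ],
  offset=[
    [0.0178,-0.0454,0],
    [0.0178,-0.0454,0],
    [0.0178,-0.0454,0],
    [0.0178,-0.0454,0],
    [0.0178,-0.0454,0],
    [0,0,0],
    [0,0,0],
    [0,0,0],
  ],
  fingers=[0,0,0,0,0,0,0,0],
)

```text
time: 30.3
position: [0.6594, 0.032, 0.2428]
orientation: [[0.992, -0.127, -0.001], [-0.127, -0.992, -0.001], [-0.0, 0.001, -1.0]]
ft_force: [0.6, -0.0, -0.0]
opening: 0.0005
finger_force: 0.0
```

```bash
python3 - <<'E'
from m2 import *
im,d,P=feats('wrist','w12'); print(get_obs()['time'])
im2,d2,P2=feats('top','t12')
w=cv2.resize(im,None,fx=.7,fy=.7); t=im2[130:330,130:420]; t=cv2.resize(t,None,fx=1.35,fy=1.35)
W=np.zeros((294,800,3),np.uint8); W[:,:392]=w; W[:270,400:400+min(391,400)]=t[:,:391]; cv2.imwrite('pics/c12.png',W)
o=get_obs(); p=np.array(o['position']); R=np.array([[.9921,.1253],[-.1253,.9921]])
print('s,t of TCP',(p[:2]-[.5455,.0478])@R)
E
```

```text
t 30.3 pos [0.6594 0.032  0.2428] R [[0.992, -0.127, -0.001], [-0.127, -0.992, -0.001], [-0.0, 0.001, -1.0]] F [ 0.63 -0.02 -0.01] op 0.0005
red px [376.  99.] n 9391 med [ 0.7509 -0.0918  0.0743] mid [ 0.7474 -0.0925  0.0734] rng [0.108 0.113 0.04 ] zmax 0.082
red px [448. 223.] n 712 med [ 0.6032 -0.1669  0.0852] mid [ 0.6014 -0.17    0.0723] rng [0.026 0.025 0.054] zmax 0.093
red px [453. 265.] n 706 med [ 0.5473 -0.1744  0.0834] mid [ 0.5443 -0.1776  0.0693] rng [0.026 0.024 0.055] zmax 0.093
30.35
t 30.35 pos [0.6595 0.0314 0.2429] R [[0.992, -0.128, -0.0], [-0.128, -0.992, -0.001], [-0.0, 0.001, -1.0]] F [ 0.32 -0.58 -0.15] op 0.0008
red px [292. 181.] n 694 med [ 0.751  -0.1025  0.0746] mid [ 0.7467 -0.0971  0.0756] rng [0.178 0.107 0.326] zmax 0.087
red px [312. 223.] n 50 med [ 0.596  -0.1699  0.0897] mid [ 0.5986 -0.1702  0.0829] rng [0.024 0.021 0.038] zmax 0.098
red px [314. 239.] n 51 med [ 0.5401 -0.1762  0.0899] mid [ 0.5412 -0.1775  0.0797] rng [0.024 0.024 0.039] zmax 0.097
green px [496. 184.] n 117 med [ 0.7033 -0.767   0.2198] mid [ 0.702  -0.7831  0.2227] rng [0.052 0.064 0.057] zmax 0.243
green px [522. 208.] n 37 med [ 0.6219 -0.8573  0.2143] mid [ 0.6221 -0.8565  0.2172] rng [0.019 0.032 0.04 ] zmax 0.235
green px [164. 218.] n 97 med [0.5884 0.316  0.2068] mid [0.5901 0.317  0.204 ] rng [0.047 0.049 0.027] zmax 0.215
s,t of TCP [ 0.11515762 -0.00213438]
```

View pics/c12.png

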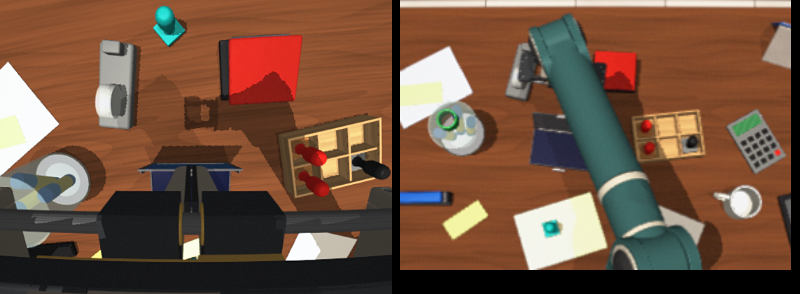

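Call:
send_rows(
  dr=[
    [0,0,0],
    [0,0,0],
    [0,0,0],
    [0,0,0],
    [0,0,0],
    [0,0,0],
    [0,0,0],
    [0,0,0],
  ],
  offset=[
    [0,-0.002,0.02],
    [0,0,0.045],
    [0,0,0.045],
    [0,0,0.035],
    [0,0,0],
    [0,0,0],
    [-0.012,0,0],
    [-0.012,0,0],
  ],
  fingers=[0,0,0,0,0,0,0,0],
)

```text
time: 31.2
position: [0.638, 0.0384, 0.1013]
orientation: [[0.992, -0.127, 0.005], [-0.127, -0.992, 0.0], [0.005, -0.001, -1.0]]
ft_force: [0.4, -0.1, 0.4]
opening: 0.0003
finger_force: 0.0
```

Call:
send_rows(
  dr=[
    [0,0,0],
    [0,0,0],
    [0,0,0],
    [0,0,0],
    [0,0,0],
    [0,0,0],
  ],
  offset=[
    [-0.01,0,0],
    [-0.01,0,0],
    [-0.01,0,0],
    [-0.006,0,0],
    [0,0,0],
    [0,0,0],
  ],
  fingers=[0,0,0,0,0,0],
)

```text
time: 31.8
position: [0.6004, 0.0429, 0.0981]
orientation: [[0.992, -0.126, -0.0], [-0.126, -0.992, -0.0], [-0.0, 0.0, -1.0]]
ft_force: [0.1, 0.2, -0.7]
opening: 0.0007
finger_force: 0.0
```

Call:
send_rows(
  dr=[
    [0,0,0],
    [0,0,0],
    [0,0,0],
    [0,0,0],
    [0,0,0],
    [0,0,0],
    [0,0,0],
    [0,0,0],
  ],
  offset=[
    [-0.0077,0,0.001],
    [-0.0077,0,0.001],
    [-0.0098,0,0.0036],
    [-0.0098,0,0.0037],
    [-0.0086,0,0.006],
    [-0.0086,0,0.006],
    [-0.0067,0,0.008],
    [-0.0067,0,0.008],
  ],
  fingers=[0,0,0,0,0,0,0,0],
)

```text
time: 32.6
position: [0.5346, 0.0513, 0.06]
orientation: [[0.992, -0.126, -0.0], [-0.126, -0.992, -0.0], [-0.0, 0.0, -1.0]]
ft_force: [0.0, -0.2, 0.8]
opening: 0.0007
finger_force: 0.2
```

Call:
send_rows(
  dr=[
    [0,0,0],
    [0,0,0],
    [0,0,0],
    [0,0,0],
    [0,0,0],
    [0,0,0],
  ],
  offset=[
    [-0.0032,0,0.0062],
    [-0.0032,0,0.0062],
    [-0.004,0,0.005],
    [-0.005,0,0.004],
    [0,0,0],
    [0,0,0],
  ],
  fingers=[0,0,0,0,0,0],
)

```text
time: 33.2
position: [0.5201, 0.0532, 0.0394]
orientation: [[0.992, -0.126, 0.0], [-0.126, -0.992, -0.0], [0.0, -0.0, -1.0]]
ft_force: [-0.4, 0.5, 1.1]
opening: 0.0005
finger_force: 0.0
```

```bash
python3 - <<'E'
from m2 import *
o=get_obs(); p=np.array(o['position']); R=np.array([[.9921,.1253],[-.1253,.9921]])
print('s,t of TCP',(p[:2]-[.5455,.0478])@R,p,o['ft_force'])
for n in('wrist','side'):
    im,d,P,c=grab(n,'l13'+n)
    st=(P[...,:2]-[.5455,.0478])@R
    for t0 in(-.055,.06):
        m=(d>0)&(abs(st[...,1]-t0)<.018)&(abs(st[...,0])<.05)&(P[...,2]>.01)&(P[...,2]<.1)
        if m.sum()>20: k=np.polyfit(st[m][:,0],P[m][:,2],1); print(n,t0,m.sum(),k,'rad',-np.arctan(k[0]))
E
```

```text
s,t of TCP [-0.02586455  0.00217649] [0.52011154 0.05320032 0.03940871] [-0.41406921  0.51933083  1.06039039]
wrist -0.055 8675 [-0.20032305  0.03141341] rad 0.19770616755745246
wrist 0.06 8691 [-0.20003868  0.03140304] rad 0.19743275067935118
side -0.055 218 [0.2313617  0.03714718] rad -0.22736128827513452
side 0.06 452 [-0.04487641  0.02766722] rad 0.04484632404778056
```

Call:
send_rows(
  dr=[
    [0,0,0],
    [0,0,0],
    [0,0,0],
    [0,0,0],
    [0,0,0],
  ],
  offset=[
    [-0.002,0,0.002],
    [-0.002,0,0.002],
    [0,0,0.002],
    [0,0,0],
    [0,0,0],
  ],
  fingers=[0,0,0,0,0],
)

```text
time: 33.8
position: [0.5161, 0.0537, 0.0333]
orientation: [[0.992, -0.126, -0.0], [-0.126, -0.992, -0.0], [-0.0, 0.0, -1.0]]
ft_force: [0.4, -1.0, -0.7]
opening: 0.0003
finger_force: 0.0
```

Call:
send_rows(
  dr=[
    [0,0,0],
    [0,0,0],
    [0,0,0],
    [0,0,0],
  ],
  offset=[
    [0,0,0.0005],
    [0,0,0.0005],
    [0,0,0],
    [0,0,0],
  ],
  fingers=[0,0,0,0],
)

```text
time: 34.2
position: [0.5161, 0.0536, 0.0324]
orientation: [[0.992, -0.126, 0.0], [-0.126, -0.992, -0.0], [0.0, 0.0, -1.0]]
ft_force: [0.3, -0.5, -0.8]
opening: 0.0
finger_force: 0.0
```

Call:
send_rows(
  dr=[
    [0,0,0],
    [0,0,0],
    [0,0,0],
    [0,0,0],
  ],
  offset=[
    [0,0,0.0005],
    [0,0,0.0005],
    [0,0,0],
    [0,0,0],
  ],
  fingers=[0,0,0,0],
)

```text
time: 34.6
position: [0.516, 0.0536, 0.0313]
orientation: [[0.992, -0.126, -0.0], [-0.126, -0.992, -0.0], [-0.0, 0.0, -1.0]]
ft_force: [0.1, 0.4, -0.9]
opening: 0.0004
finger_force: 0.0
```

Call:
send_rows(
  dr=[
    [0,0,0],
    [0,0,0],
    [0,0,0],
    [0,0,0],
  ],
  offset=[
    [0,0,0.0005],
    [0,0,0.0005],
    [0,0,0],
    [0,0,0],
  ],
  fingers=[0,0,0,0],
)

```text
time: 35.0
position: [0.5161, 0.0536, 0.0303]
orientation: [[0.992, -0.126, -0.0], [-0.126, -0.992, -0.0], [-0.0, 0.0, -1.0]]
ft_force: [-0.6, -0.5, -0.5]
opening: 0.0006
finger_force: 0.0
```

Call:
send_rows(
  dr=[
    [0,0,0],
    [0,0,0],
  ],
  offset=[
    [0,0,0.0005],
    [0,0,0],
  ],
  fingers=[0,0],
)

```text
time: 35.2
position: [0.5161, 0.0537, 0.0299]
orientation: [[0.992, -0.126, 0.0], [-0.126, -0.992, -0.0], [0.0, 0.0, -1.0]]
ft_force: [0.1, 1.2, 0.7]
opening: 0.0007
finger_force: 0.7
```

Call:
send_rows(
  dr=[
    [0,0,0],
    [0,0,0],
  ],
  offset=[
    [0,0,0.0005],
    [0,0,0],
  ],
  fingers=[0,0],
)

```text
time: 35.4
position: [0.5161, 0.0537, 0.0297]
orientation: [[0.992, -0.125, 0.0], [-0.125, -0.992, -0.0], [0.0, 0.0, -1.0]]
ft_force: [-0.9, -0.1, 4.6]
opening: 0.0005
finger_force: 2.4
```

Call:
send_rows(
  dr=[
    [0,0,0],
    [0,0,0],
  ],
  offset=[
    [0,0,0.0003],
    [0,0,0],
  ],
  fingers=[0,0],
)

```text
time: 35.6
position: [0.5162, 0.0537, 0.0296]
orientation: [[0.992, -0.125, 0.0], [-0.125, -0.992, -0.001], [0.0, 0.001, -1.0]]
ft_force: [-2.1, -0.4, 8.5]
opening: 0.0004
finger_force: 3.4
```

Call:
send_rows(
  dr=[
    [0,0,0],
    [0,0,0],
  ],
  offset=[
    [0,0,0.0002],
    [0,0,0],
  ],
  fingers=[0,0],
)

```text
time: 35.8
position: [0.5161, 0.0537, 0.0295]
orientation: [[0.992, -0.125, 0.0], [-0.125, -0.992, -0.001], [0.0, 0.001, -1.0]]
ft_force: [-1.9, -0.5, 8.8]
opening: 0.0005
finger_force: 4.1
```

Call:
send_rows(
  dr=[
    [0,0,0],
    [0,0,0],
  ],
  offset=[
    [0,0,0.0001],
    [0,0,0],
  ],
  fingers=[0,0],
)

```text
time: 36.0
position: [0.5162, 0.0537, 0.0296]
orientation: [[0.992, -0.126, 0.0], [-0.126, -0.992, -0.001], [0.0, 0.001, -1.0]]
ft_force: [-3.4, -0.3, 9.3]
opening: 0.0002
finger_force: 4.5
```

Call:
send_rows(
  dr=[
    [0,0,0],
  ],
  offset=[
    [0,0,0],
  ],
  fingers=[0],
)

```text
time: 36.1
position: [0.5162, 0.0537, 0.0295]
orientation: [[0.992, -0.125, 0.0], [-0.125, -0.992, -0.001], [0.0, 0.001, -1.0]]
ft_force: [-3.0, -0.7, 9.2]
opening: 0.0003
finger_force: 4.5
```

Call:
send_rows(
  dr=[
    [0,0,0],
    [0,0,0],
    [0,0,0],
    [0,0,0],
    [0,0,0],
  ],
  offset=[
    [0,0,-0.003],
    [-0.004,0,0],
    [0,0,0],
    [0,0,0.0014],
    [0,0,0],
  ],
  fingers=[0,0,0,0,0],
)

```text
time: 36.6
position: [0.5119, 0.0541, 0.0302]
orientation: [[0.992, -0.126, -0.0], [-0.126, -0.992, -0.0], [-0.0, 0.0, -1.0]]
ft_force: [-0.9, -0.4, 2.6]
opening: 0.0005
finger_force: 1.0
```

Call:
send_rows(
  dr=[
    [0,0,0],
    [0,0,0],
  ],
  offset=[
    [0,0,0.0006],
    [0,0,0],
  ],
  fingers=[0,0],
)

```text
time: 36.8
position: [0.512, 0.0541, 0.03]
orientation: [[0.992, -0.125, -0.0], [-0.125, -0.992, -0.001], [-0.0, 0.001, -1.0]]
ft_force: [-1.0, -1.3, 6.0]
opening: 0.0003
finger_force: 3.1
```

Call:
send_rows(
  dr=[
    [0,0,0],
    [0,0,0],
  ],
  offset=[
    [0,0,0.0004],
    [0,0,0],
  ],
  fingers=[0,0],
)

```text
time: 37.0
position: [0.5119, 0.0542, 0.0299]
orientation: [[0.992, -0.125, -0.0], [-0.125, -0.992, -0.001], [-0.0, 0.001, -1.0]]
ft_force: [-3.5, -0.5, 9.3]
opening: 0.0005
finger_force: 4.5
```

Call:
send_rows(
  dr=[
    [0,0,0],
    [0,0,0],
  ],
  offset=[
    [0,0,0.0001],
    [0,0,0],
  ],
  fingers=[0,0],
)

```text
time: 37.2
position: [0.512, 0.0541, 0.0299]
orientation: [[0.992, -0.125, -0.0], [-0.125, -0.992, -0.001], [-0.0, 0.001, -1.0]]
ft_force: [-2.7, -0.5, 10.5]
opening: 0.0006
finger_force: 4.9
```

```bash
python3 - <<'E'
from m2 import *
R=np.array([[.9921,.1253],[-.1253,.9921]])
f=[]
im,d,P,c=grab('wrist','l14'); f.append(get_obs()['ft_force'])
for i in range(5): grab('side'); f.append(get_obs()['ft_force'])
print(np.round(f,1).tolist(),get_obs()['position'])
st=(P[...,:2]-[.5455,.0478])@R
for t0 in(-.055,.06):
    m=(d>0)&(abs(st[...,1]-t0)<.018)&(abs(st[...,0])<.045)&(P[...,2]>.01)&(P[...,2]<.05)
    k=np.polyfit(st[m][:,0],P[m][:,2],1); print(t0,m.sum(),k,'rad',-np.arctan(k[0]))
cv2.imwrite('pics/l14.png',im[120:300,130:430].repeat(2,0).repeat(2,1))
E
```

```text
[[-3.1, -0.5, 11.1], [-2.5, -0.1, 9.8], [-3.5, -1.2, 10.1], [-3.4, -0.5, 10.5], [-3.7, -0.0, 10.3], [-2.5, -1.0, 10.1]] [0.51196883 0.05416553 0.02991521]
-0.055 9120 [-0.09666898  0.02664464] rad 0.096369539752504
0.06 9112 [-0.0966733   0.02666201] rad 0.09637381957273243
```

View pics/l14.png

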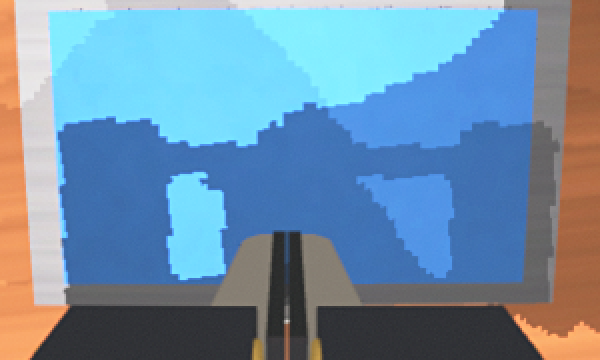

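Call:
send_rows(
  dr=[
    [0,0,0],
    [0,0,0],
    [0,0,0],
    [0,0,0],
    [0,0,0],
    [0,0,0],
  ],
  offset=[
    [0,0,-0.003],
    [-0.0085,0,-0.001],
    [0,0,0],
    [0,0,0.0015],
    [0,0,0.0004],
    [0,0,0],
  ],
  fingers=[0,0,0,0,0,0],
)

```text
time: 38.1
position: [0.5036, 0.0552, 0.0311]
orientation: [[0.992, -0.126, -0.0], [-0.126, -0.992, 0.0], [-0.0, 0.0, -1.0]]
ft_force: [0.4, 0.6, -0.4]
opening: 0.0007
finger_force: 0.0
```

Call:
send_rows(
  dr=[
    [0,0,0],
    [0,0,0],
  ],
  offset=[
    [0,0,0.0005],
    [0,0,0],
  ],
  fingers=[0,0],
)

```text
time: 38.3
position: [0.5038, 0.0552, 0.0308]
orientation: [[0.992, -0.126, 0.0], [-0.126, -0.992, 0.0], [-0.0, -0.0, -1.0]]
ft_force: [-0.2, 0.2, 0.6]
opening: 0.0007
finger_force: 0.1
```

Call:
send_rows(
  dr=[
    [0,0,0],
    [0,0,0],
  ],
  offset=[
    [0,0,0.0004],
    [0,0,0],
  ],
  fingers=[0,0],
)

```text
time: 38.5
position: [0.5038, 0.0552, 0.0306]
orientation: [[0.992, -0.126, 0.0], [-0.126, -0.992, -0.0], [0.0, 0.0, -1.0]]
ft_force: [-0.2, -1.2, 2.8]
opening: 0.0003
finger_force: 1.2
```

Call:
send_rows(
  dr=[
    [0,0,0],
    [0,0,0],
  ],
  offset=[
    [0,0,0.0006],
    [0,0,0],
  ],
  fingers=[0,0],
)

```text
time: 38.7
position: [0.5038, 0.0552, 0.0304]
orientation: [[0.992, -0.126, 0.0], [-0.126, -0.992, -0.001], [0.0, 0.001, -1.0]]
ft_force: [-2.3, -0.9, 7.0]
opening: 0.0004
finger_force: 3.6
```

Call:
send_rows(
  dr=[
    [0,0,0],
    [0,0,0],
  ],
  offset=[
    [0,0,0.0002],
    [0,0,0],
  ],
  fingers=[0,0],
)

```text
time: 38.9
position: [0.5038, 0.0552, 0.0303]
orientation: [[0.992, -0.126, 0.0], [-0.126, -0.992, -0.001], [0.0, 0.001, -1.0]]
ft_force: [-2.1, -0.1, 8.7]
opening: 0.0007
finger_force: 4.3
```

Call:
send_rows(
  dr=[
    [0,0,0],
    [0,0,0],
  ],
  offset=[
    [0,0,0.0001],
    [0,0,0],
  ],
  fingers=[0,0],
)

```text
time: 39.1
position: [0.5038, 0.0552, 0.0303]
orientation: [[0.992, -0.125, 0.0], [-0.125, -0.992, -0.001], [0.0, 0.001, -1.0]]
ft_force: [-1.9, -0.5, 9.6]
opening: 0.0005
finger_force: 4.7
```

Call:
send_rows(
  dr=[
    [0,0,0],
    [0,0,0],
  ],
  offset=[
    [0,0,0.0001],
    [0,0,0],
  ],
  fingers=[0,0],
)

```text
time: 39.3
position: [0.5038, 0.0553, 0.0303]
orientation: [[0.992, -0.125, 0.0], [-0.125, -0.992, -0.001], [0.0, 0.001, -1.0]]
ft_force: [-2.2, -0.3, 9.9]
opening: 0.0003
finger_force: 5.1
```

```bash
cat > lid.py <<'E'
from m2 import *
R=np.array([[.9921,.1253],[-.1253,.9921]])
im,d,P,c=grab('wrist','l15'); f=[get_obs()['ft_force']]
for i in range(4): grab('side'); f.append(get_obs()['ft_force'])
p=np.array(get_obs()['position']); print(np.mean(f,0).round(2),p,(p[:2]-[.5455,.0478])@R)
st=(P[...,:2]-[.5455,.0478])@R
for t0 in(-.055,.06):
    m=(d>0)&(abs(st[...,1]-t0)<.018)&(abs(st[...,0])<.045)&(P[...,2]>.01)&(P[...,2]<.05)
    k=np.polyfit(st[m][:,0],P[m][:,2],1); print(t0,m.sum(),k,'rad',-np.arctan(k[0]))
E
python3 lid.py
```

```text
[-2.5  -0.55 10.03] [0.50384558 0.05524228 0.03030443] [-0.04225787  0.00216419]
-0.055 9306 [-0.09575601  0.02663295] rad 0.09546493623248956
0.06 9313 [-0.09633842  0.02665964] rad 0.09604202897575803
```

Call:
send_rows(
  dr=[
    [0,0,0],
    [0,0,0],
  ],
  offset=[
    [0,0,0.0001],
    [0,0,0],
  ],
  fingers=[0,0],
)

```text
time: 39.75
position: [0.5038, 0.0553, 0.0303]
orientation: [[0.992, -0.125, 0.0], [-0.125, -0.992, -0.001], [0.001, 0.001, -1.0]]
ft_force: [-2.3, -0.8, 10.1]
opening: 0.0006
finger_force: 5.5
```

```bash
python3 lid.py
```

```text
[-2.71 -0.99 10.84] [0.50386722 0.05524684 0.03027323] [-0.04223697  0.00217142]
-0.055 9304 [-0.09622587  0.02662222] rad 0.09593050750960291
0.06 9304 [-0.09624552  0.02664337] rad 0.09594997924972141
```

Call:
send_rows(
  dr=[
    [0,0,0],
    [0,0,0],
    [0,0,0],
    [0,0,0],
    [0,0,0],
    [0,0,0],
  ],
  offset=[
    [0,0,-0.003],
    [0.0065,0,0],
    [0,0,0],
    [0,0,0.0015],
    [0,0,0.0005],
    [0,0,0],
  ],
  fingers=[0,0,0,0,0,0],
)

```text
time: 40.6
position: [0.5103, 0.0544, 0.0304]
orientation: [[0.992, -0.125, 0.0], [-0.125, -0.992, -0.0], [0.0, 0.0, -1.0]]
ft_force: [0.2, -1.0, 1.9]
opening: 0.0007
finger_force: 1.2
```

Call:
send_rows(
  dr=[
    [0,0,0],
    [0,0,0],
  ],
  offset=[
    [-0.0004,0,0.0004],
    [0,0,0],
  ],
  fingers=[0,0],
)

```text
time: 40.8
position: [0.5103, 0.0544, 0.0303]
orientation: [[0.992, -0.126, 0.001], [-0.126, -0.992, -0.0], [0.001, 0.0, -1.0]]
ft_force: [1.0, -1.2, 4.4]
opening: 0.0006
finger_force: 2.2
```

Call:
send_rows(
  dr=[
    [0,0,0],
    [0,0,0],
  ],
  offset=[
    [-0.0003,0,0.0003],
    [0,0,0],
  ],
  fingers=[0,0],
)

```text
time: 41.0
position: [0.5103, 0.0543, 0.0302]
orientation: [[0.992, -0.126, 0.002], [-0.126, -0.992, -0.0], [0.002, 0.0, -1.0]]
ft_force: [0.9, -1.2, 6.8]
opening: 0.0001
finger_force: 3.2
```

Call:
send_rows(
  dr=[
    [0,0,0],
    [0,0,0],
  ],
  offset=[
    [-0.0001,0,0.0003],
    [0,0,0],
  ],
  fingers=[0,0],
)

```text
time: 41.2
position: [0.5103, 0.0544, 0.0301]
orientation: [[0.992, -0.126, 0.002], [-0.126, -0.992, -0.0], [0.002, 0.0, -1.0]]
ft_force: [0.8, -0.7, 8.0]
opening: 0.0007
finger_force: 4.2
```

Call:
send_rows(
  dr=[
    [0,0,0],
    [0,0,0],
  ],
  offset=[
    [-0.0001,0,0.0002],
    [0,0,0],
  ],
  fingers=[0,0],
)

```text
time: 41.4
position: [0.5103, 0.0544, 0.0301]
orientation: [[0.992, -0.126, 0.002], [-0.126, -0.992, -0.001], [0.002, 0.0, -1.0]]
ft_force: [0.4, -1.1, 10.0]
opening: 0.0005
finger_force: 4.8
```

Call:
send_rows(
  dr=[
    [0,0,0],
    [0,0,0],
  ],
  offset=[
    [0,0,0.0001],
    [0,0,0],
  ],
  fingers=[0,0],
)

```text
time: 41.6
position: [0.5103, 0.0544, 0.0301]
orientation: [[0.992, -0.126, 0.002], [-0.126, -0.992, -0.001], [0.002, 0.0, -1.0]]
ft_force: [0.0, -1.3, 10.1]
opening: 0.0007
finger_force: 5.2
```

Call:
send_rows(
  dr=[
    [0,0,0],
    [0,0,0],
  ],
  offset=[
    [0,0,0.0001],
    [0,0,0],
  ],
  fingers=[0,0],
)

```text
time: 41.8
position: [0.5103, 0.0544, 0.03]
orientation: [[0.992, -0.126, 0.002], [-0.126, -0.992, -0.001], [0.002, 0.0, -1.0]]
ft_force: [0.5, -1.2, 11.2]
opening: 0.0
finger_force: 5.6
```

Call:
send_rows(
  dr=[
    [0,0,0],
    [0,0,0],
  ],
  offset=[
    [0,0,0.0001],
    [0,0,0],
  ],
  fingers=[0,0],
)

```text
time: 42.0
position: [0.5103, 0.0544, 0.03]
orientation: [[0.992, -0.126, 0.002], [-0.126, -0.992, -0.001], [0.002, 0.0, -1.0]]
ft_force: [-0.1, -2.0, 12.5]
opening: 0.0003
finger_force: 6.0
```

```bash
python3 lid.py
```

```text
[-0.31 -1.64 12.12] [0.5103148  0.0543852  0.03000734] [-0.03573236  0.00212447]
-0.055 9155 [-0.09588139  0.02662646] rad 0.09558918310966133
0.06 9141 [-0.09660009  0.02664785] rad 0.09630128904526945
```

```bash
python3 - <<'E'
from h import *
a=[]
for i in range(8):
    o=get_obs(); a.append(np.r_[o['ft_force'],o['wrist_torque'],o['finger_force']]); capture('side')
a=np.array(a).mean(0); F=a[:3];M=a[3:6]; print(a.round(3))
# M = r x F with r=(rx,ry,rz): try rz=0 and others
o=get_obs(); R=np.array(o['orientation'])
for L in(0,.1,.15,.2,.25):
    # world: Mx=ry Fz - rz Fy ; My = rz Fx - rx Fz, rz=-L
    ry=(M[0]+(-L)*F[1])/F[2]; rx=((-L)*F[0]-M[1])/F[2]; print(L,'offset along tool',(R.T@[rx,ry,0]).round(4))
E
```

```text
[ 0.279 -1.74  12.215 -0.37   0.173  0.016  5.976]
0 offset along tool [-0.0102  0.0318 -0.    ]
0.1 offset along tool [-0.0143  0.018  -0.    ]
0.15 offset along tool [-0.0163  0.011  -0.    ]
0.2 offset along tool [-0.0183  0.0041 -0.    ]
0.25 offset along tool [-0.0204 -0.0028 -0.    ]
```

Call:
send_rows(
  dr=[
    [0,0,0],
    [0,0,0],
  ],
  offset=[
    [0,0,-0.003],
    [0,0,0],
  ],
  fingers=[0,0],
)

```text
time: 42.85
position: [0.5088, 0.0546, 0.0318]
orientation: [[0.992, -0.126, -0.001], [-0.126, -0.992, 0.0], [-0.001, 0.0, -1.0]]
ft_force: [0.5, -0.2, 0.2]
opening: 0.0006
finger_force: 0.0
```

```bash
python3 lid.py; python3 - <<'E'
from h import *
im,d,P,c=grab('side','s16')
a=im[200:320,190:320]; cv2.imwrite('pics/s16c.png',cv2.resize(a,None,fx=5,fy=4.8,interpolation=cv2.INTER_CUBIC))
E
```

```text
[0.2  0.07 0.01] [0.50879756 0.05452911 0.03146663] [-0.03725565  0.00207713]
-0.055 9042 [-0.09898412  0.0267458 ] rad 0.09866273347528068
0.06 9027 [-0.09895433  0.02676833] rad 0.0986332269308275
```

View pics/s16c.png

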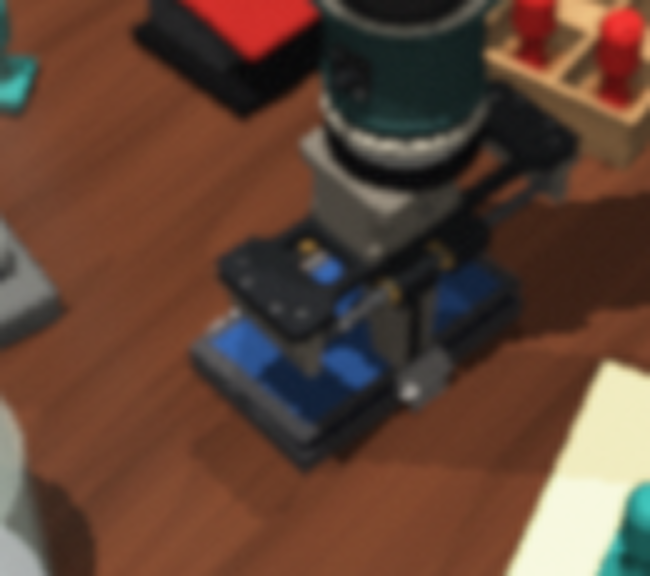

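```bash
python3 - <<'E'
from h import *
im,d,P,c=grab('side')
R=np.array([[.9921,.1253],[-.1253,.9921]])
for u,v in((252,268),(252,274),(253,278),(271,262),(271,268),(272,274),(275,279),(272,281),(278,277),(250,262)):
    p=P[v,u]; print((u,v),im[v,u],(((p[:2]-[.5455,.0478])@R).round(3)),p[2].round(3))
st=(P[...,:2]-[.5455,.0478])@R
m=(d>0)&(abs(st[...,0])<.09)&(abs(st[...,1])<.11)&(P[...,2]>.036)&(P[...,2]<.12)
for lo in np.arange(.036,.12,.012):
    k=m&(P[...,2]>=lo)&(P[...,2]<lo+.012); 
    if k.any(): print(lo.round(3),k.sum(),np.percentile(st[k],[2,50,98],axis=0).round(3).tolist())
# catch
m=(d>0)&(st[...,0]<-.047)&(st[...,0]>-.08)&(abs(st[...,1])<.04)&(P[...,2]>.006)
q=np.c_[st[m],P[m][:,2]]; print(len(q)); print(np.percentile(q,[2,25,50,75,98],axis=0).round(3))
E
```

```text
(252, 268) [31 30 29] [-0.068  0.086] 0.163
(252, 274) [59 66 70] [-0.067  0.086] 0.138
(253, 278) [61 45 37] [-0.021  0.045] 0.032
(271, 262) [19 19 20] [-0.067  0.026] 0.131
(271, 268) [36 39 42] [-0.047  0.006] 0.067
(272, 274) [31 31 33] [-0.047  0.002] 0.036
(275, 279) [70 73 75] [-0.057 -0.   ] 0.022
(272, 281) [138 143 148] [-0.056  0.009] 0.021
(278, 277) [64 67 70] [-0.058 -0.01 ] 0.023
(250, 262) [46 43 42] [-0.052  0.078] 0.162
0.036 28 [[-0.048, -0.008], [-0.046, 0.01], [-0.031, 0.016]]
0.048 32 [[-0.048, -0.01], [-0.046, 0.008], [-0.03, 0.017]]
0.06 35 [[-0.047, -0.012], [-0.046, 0.012], [-0.029, 0.018]]
0.072 34 [[-0.048, -0.012], [-0.046, 0.006], [-0.037, 0.019]]
0.084 10 [[-0.047, -0.014], [-0.046, 0.018], [-0.029, 0.019]]
0.096 1 [[-0.047, 0.02], [-0.047, 0.02], [-0.047, 0.02]]
0.108 3 [[-0.045, 0.032], [-0.042, 0.032], [-0.017, 0.085]]
2304
[[-0.079 -0.033  0.02 ]
 [-0.071 -0.002  0.201]
 [-0.066  0.017  0.284]
 [-0.058  0.03   0.414]
 [-0.048  0.039  0.481]]
```

Call:
send_rows(
  dr=[
    [0,0,0],
    [0,0,0],
    [0,0,0],
    [0,0,0],
    [0,0,0],
    [0,0,0],
  ],
  offset=[
    [0.0007,0,0],
    [0,0,0.001],
    [0,0,0.0008],
    [-0.0003,0,0.0003],
    [-0.0003,0,0.0003],
    [0,0,0],
  ],
  fingers=[0,0,0,0,0,0],
)

```text
time: 43.8
position: [0.5101, 0.0545, 0.0302]
orientation: [[0.992, -0.126, 0.001], [-0.126, -0.992, -0.0], [0.001, 0.0, -1.0]]
ft_force: [-0.6, -0.3, 7.2]
opening: 0.0003
finger_force: 3.4
```

Call:
send_rows(
  dr=[
    [0,0,0],
    [0,0,0],
  ],
  offset=[
    [-0.0002,0,0.0003],
    [0,0,0],
  ],
  fingers=[0,0],
)

```text
time: 44.0
position: [0.51, 0.0545, 0.0301]
orientation: [[0.992, -0.126, 0.002], [-0.126, -0.992, -0.001], [0.002, 0.0, -1.0]]
ft_force: [-0.5, -0.3, 8.9]
opening: 0.0005
finger_force: 4.3
```

Call:
send_rows(
  dr=[
    [0,0,0],
    [0,0,0],
  ],
  offset=[
    [-0.0002,0,0.0002],
    [0,0,0],
  ],
  fingers=[0,0],
)

```text
time: 44.2
position: [0.5101, 0.0545, 0.0301]
orientation: [[0.992, -0.126, 0.002], [-0.126, -0.992, -0.001], [0.002, 0.0, -1.0]]
ft_force: [-0.6, -1.1, 9.5]
opening: 0.0001
finger_force: 4.9
```

Call:
send_rows(
  dr=[
    [0,0,0],
    [0,0,0],
  ],
  offset=[
    [0,0,0.0003],
    [0,0,0],
  ],
  fingers=[0,0],
)

```text
time: 44.4
position: [0.5101, 0.0545, 0.03]
orientation: [[0.992, -0.126, 0.002], [-0.126, -0.992, -0.001], [0.002, 0.001, -1.0]]
ft_force: [-1.9, -1.8, 11.8]
opening: 0.0005
finger_force: 6.0
```

Call:
send_rows(
  dr=[
    [0,0,0],
    [0,0,0],
  ],
  offset=[
    [0,0,0.0002],
    [0,0,0],
  ],
  fingers=[0,0],
)

```text
time: 44.6
position: [0.5101, 0.0545, 0.03]
orientation: [[0.992, -0.126, 0.002], [-0.126, -0.992, -0.001], [0.002, 0.001, -1.0]]
ft_force: [-1.7, -1.4, 14.0]
opening: 0.0005
finger_force: 6.8
```

Call:
send_rows(
  dr=[
    [0,0,0],
    [0,0,0],
  ],
  offset=[
    [0,0,0.0001],
    [0,0,0],
  ],
  fingers=[0,0],
)

```text
time: 44.8
position: [0.5101, 0.0545, 0.03]
orientation: [[0.992, -0.126, 0.002], [-0.126, -0.992, -0.001], [0.002, 0.001, -1.0]]
ft_force: [-2.2, -1.2, 15.1]
opening: 0.0003
finger_force: 7.2
```

```bash
python3 - <<'E'
from h import *
a=[]
R2=np.array([[.9921,.1253],[-.1253,.9921]])
for i in range(8):
    o=get_obs(); a.append(np.r_[o['ft_force'],o['wrist_torque'],o['finger_force']]); r=grab('side') if i==0 else capture('side'); 
    if i==0: im,d,P,c=r
a=np.array(a).mean(0); F=a[:3];M=a[3:6]; print(a.round(3),o['position'])
R=np.array(o['orientation'])
for L in(.15,.2,.22,.25):
    ry=(M[0]-L*F[1])/F[2]; rx=(-L*F[0]-M[1])/F[2]; print(L,(R.T@[rx,ry,0]).round(4))
st=(P[...,:2]-[.5455,.0478])@R2
m=(d>0)&(st[...,0]<-.043)&(st[...,0]>-.08)&(abs(st[...,1])<.025)&(P[...,2]>.004)&(P[...,2]<.05)
v,u=np.nonzero(m)
for k in np.argsort(v*1000+u): print((u[k],v[k]),st[v[k],u[k]].round(3),P[v[k],u[k],2].round(3),im[v[k],u[k]].tolist(),end=' | ')
E
```

```text
[-2.28  -1.561 14.795 -0.308  0.638 -0.     7.184] [0.51006087 0.05446588 0.02995524]
0.15 [-0.0192  0.0074 -0.    ]
0.2 [-0.0123  0.0012 -0.    ]
0.22 [-0.0095 -0.0012 -0.    ]
0.25 [-0.0053 -0.005  -0.    ]
(np.int64(275), np.int64(268)) [-0.045 -0.011] 0.049 [50, 48, 47] | (np.int64(273), np.int64(269)) [-0.044 -0.005] 0.05 [30, 32, 34] | (np.int64(274), np.int64(269)) [-0.044 -0.008] 0.046 [41, 45, 48] | (np.int64(275), np.int64(269)) [-0.043 -0.012] 0.042 [47, 45, 45] | (np.int64(273), np.int64(270)) [-0.044 -0.004] 0.046 [29, 32, 34] | (np.int64(274), np.int64(270)) [-0.044 -0.008] 0.042 [41, 44, 47] | (np.int64(277), np.int64(270)) [-0.043 -0.02 ] 0.03 [35, 32, 32] | (np.int64(278), np.int64(270)) [-0.046 -0.022] 0.031 [31, 29, 29] | (np.int64(272), np.int64(271)) [-0.046  0.001] 0.048 [21, 22, 23] | (np.int64(273), np.int64(271)) [-0.044 -0.005] 0.04 [29, 32, 33] | (np.int64(274), np.int64(271)) [-0.044 -0.008] 0.037 [39, 42, 45] | (np.int64(276), np.int64(271)) [-0.046 -0.014] 0.034 [38, 39, 40] | (np.int64(277), np.int64(271)) [-0.047 -0.016] 0.034 [38, 37, 37] | (np.int64(
[... 8949 characters left out ...]
 0.012 [76, 80, 85] | (np.int64(273), np.int64(283)) [-0.058  0.008] 0.012 [70, 74, 78] | (np.int64(274), np.int64(283)) [-0.056  0.002] 0.005 [64, 68, 77] | (np.int64(266), np.int64(284)) [-0.049  0.025] 0.015 [28, 28, 29] | (np.int64(267), np.int64(284)) [-0.048  0.02 ] 0.009 [29, 28, 30] | (np.int64(268), np.int64(284)) [-0.048  0.016] 0.005 [27, 28, 32] | (np.int64(272), np.int64(284)) [-0.057  0.01 ] 0.01 [51, 56, 66] | (np.int64(273), np.int64(284)) [-0.056  0.006] 0.004 [58, 62, 71] | (np.int64(266), np.int64(285)) [-0.047  0.023] 0.007 [29, 30, 31] | (np.int64(267), np.int64(285)) [-0.049  0.021] 0.006 [27, 27, 32] | (np.int64(269), np.int64(288)) [-0.059  0.023] 0.005 [34, 53, 96] |
```

```bash
python3 lid.py; python3 lid.py
```

```text
[-2.39 -1.59 14.69] [0.5100872  0.05446852 0.0299714 ] [-0.03596861  0.00217862]
-0.055 9173 [-0.09623594  0.02660444] rad 0.09594048510184815
0.06 9149 [-0.09607267  0.02661688] rad 0.09577871170509164
[-2.42 -1.75 14.88] [0.5100511  0.05447908 0.02994185] [-0.03600574  0.00218457]
-0.055 9160 [-0.09598617  0.02660302] rad 0.09569300130079952
0.06 9157 [-0.09540109  0.02662088] rad 0.09511323599312757
```

Call:
send_rows(
  dr=[
    [0,0,0],
    [0,0,0],
  ],
  offset=[
    [0,0,-0.0008],
    [0,0,0],
  ],
  fingers=[0,0],
)

```text
time: 45.9
position: [0.5101, 0.0544, 0.0302]
orientation: [[0.992, -0.126, 0.002], [-0.126, -0.992, -0.001], [0.002, 0.0, -1.0]]
ft_force: [0.2, -0.9, 8.6]
opening: 0.0005
finger_force: 4.1
```

```bash
python3 lid.py; python3 lid.py
```

```text
[-0.25 -0.9   8.64] [0.51003719 0.05445251 0.03018906] [-0.03601621  0.00215646]
-0.055 9145 [-0.09687671  0.02666686] rad 0.09657533518002076
0.06 9137 [-0.09718626  0.02668664] rad 0.09688200253374649
[-0.58 -1.02  8.49] [0.51003935 0.05448882 0.03018056] [-0.03601862  0.00219276]
-0.055 9136 [-0.09685825  0.02665021] rad 0.09655705596912079
0.06 9129 [-0.09734523  0.02668083] rad 0.09703948026667611
```

Call:
send_rows(
  dr=[
    [0,0,0],
    [0,0,0],
    [0,0,0],
    [0,0,0],
    [0,0,0],
    [0,0,0],
    [0,0,0],
    [0,0,0],
  ],
  offset=[
    [0,0,0.0003],
    [-0.001,0,0],
    [0.002,0,0],
    [-0.001,0,0],
    [0,0.002,0],
    [0,-0.004,0],
    [0,0.002,0],
    [0,0,0],
  ],
  fingers=[0,0,0,0,0,0,0,0],
)

```text
time: 47.2
position: [0.5101, 0.0547, 0.03]
orientation: [[0.992, -0.126, 0.002], [-0.126, -0.992, -0.0], [0.002, -0.0, -1.0]]
ft_force: [0.3, 0.5, 9.2]
opening: 0.0005
finger_force: 4.5
```

```bash
python3 lid.py
```

```text
[-0.61 -0.73  9.28] [0.51014174 0.05470228 0.02998504] [-0.03594379  0.00241736]
-0.055 9168 [-0.09483968  0.02654259] rad 0.09455685527026728
0.06 9135 [-0.09539672  0.02659431] rad 0.09510890620689985
```

Call:
send_rows(
  dr=[
    [0,0,0],
    [0,0,0],
    [0,0,0],
    [0,0,0],
    [0,0,0],
    [0,0,0],
    [0,0,0],
    [0,0,0],
  ],
  offset=[
    [0,0.002,0.0002],
    [0,-0.004,0],
    [0,0.004,0],
    [0,-0.004,0],
    [0,0.004,0],
    [0,-0.004,0],
    [0,0.002,0],
    [0,0,0],
  ],
  fingers=[0,0,0,0,0,0,0,0],
)

```text
time: 48.25
position: [0.5104, 0.0544, 0.03]
orientation: [[0.992, -0.126, 0.003], [-0.126, -0.992, -0.001], [0.003, 0.0, -1.0]]
ft_force: [0.2, -1.6, 10.4]
opening: 0.0005
finger_force: 5.0
```

```bash
python3 lid.py
```

```text
[-0.25 -0.98  9.86] [0.51040566 0.05446676 0.02995633] [-0.03565244  0.00221677]
-0.055 9123 [-0.09489209  0.02656104] rad 0.09460879946200333
0.06 9123 [-0.09530044  0.02657693] rad 0.09501349439384701
```

Call:
send_rows(
  dr=[
    [0,0,0],
    [0,0,0],
    [0,0,0],
    [0,0,0],
    [0,0,0],
    [0,0,0],
    [0,0,0],
    [0,0,0],
  ],
  offset=[
    [0.002,0,0.0001],
    [-0.003,0,0],
    [0.003,0,0],
    [-0.003,0,0],
    [0.003,0,0],
    [-0.003,0,0],
    [0.001,0,0],
    [0,0,0],
  ],
  fingers=[0,0,0,0,0,0,0,0],
)

```text
time: 49.3
position: [0.5103, 0.0545, 0.0299]
orientation: [[0.992, -0.126, 0.003], [-0.126, -0.992, -0.001], [0.003, 0.0, -1.0]]
ft_force: [-0.7, -0.7, 11.6]
opening: 0.0008
finger_force: 5.5
```

```bash
python3 lid.py
```

```text
[-1.05 -1.08 10.93] [0.51034055 0.05443642 0.02989799] [-0.03571323  0.00217852]
-0.055 9149 [-0.09452868  0.02655277] rad 0.09424862284900944
0.06 9132 [-0.09462676  0.02658158] rad 0.09434582895245947
```

Call:
send_rows(
  dr=[
    [0,0,0],
    [0,0,0],
    [0,0,0],
    [0,0,0],
    [0,0,0],
    [0,0,0],
    [0,0,0],
    [0,0,0],
  ],
  offset=[
    [0.001,0,0.0002],
    [-0.002,0,0],
    [0.002,0,0.0001],
    [-0.002,0,0],
    [0.002,0,0.0001],
    [-0.002,0,0],
    [0.001,0,0],
    [0,0,0],
  ],
  fingers=[0,0,0,0,0,0,0,0],
)

```text
time: 50.35
position: [0.5104, 0.0545, 0.0298]
orientation: [[0.992, -0.126, 0.003], [-0.126, -0.992, -0.001], [0.003, 0.001, -1.0]]
ft_force: [-1.5, -1.1, 14.2]
opening: 0.0004
finger_force: 7.1
```

```bash
python3 lid.py
```

```text
[-1.81 -1.33 13.82] [0.51036043 0.05443036 0.02981647] [-0.03569276  0.002175  ]
-0.055 9147 [-0.09415436  0.02650966] rad 0.09387760192957843
0.06 9155 [-0.09443695  0.02656695] rad 0.09415769949348102
```

Call:
send_rows(
  dr=[
    [0,0,0],
    [0,0,0],
    [0,0,0],
    [0,0,0],
    [0,0,0],
    [0,0,0],
    [0,0,0],
    [0,0,0],
  ],
  offset=[
    [0.001,0,0.0001],
    [-0.002,0,0],
    [0.002,0,0.0001],
    [-0.002,0,0],
    [0.002,0,0.0001],
    [-0.002,0,0],
    [0.001,0,0],
    [0,0,0],
  ],
  fingers=[0,0,0,0,0,0,0,0],
)

```text
time: 51.4
position: [0.5104, 0.0545, 0.0297]
orientation: [[0.992, -0.126, 0.003], [-0.126, -0.992, -0.001], [0.003, 0.001, -1.0]]
ft_force: [-2.8, -0.7, 16.3]
opening: 0.0004
finger_force: 8.2
```

```bash
python3 lid.py
```

```text
[-2.67 -1.91 17.1 ] [0.51035805 0.05446948 0.02972058] [-0.03570001  0.0022135 ]
-0.055 9132 [-0.09357103  0.02650718] rad 0.09329936906210917
0.06 9153 [-0.09379881  0.02652412] rad 0.0935251637950472
```

Call:
send_rows(
  dr=[
    [0,0,0],
    [0,0,0],
  ],
  offset=[
    [0,0,-0.003],
    [0,0,0],
  ],
  fingers=[0,0],
)

```text
time: 51.85
position: [0.5092, 0.0545, 0.0312]
orientation: [[0.992, -0.126, 0.001], [-0.126, -0.992, -0.0], [0.001, -0.0, -1.0]]
ft_force: [0.6, 0.0, -0.8]
opening: 0.0004
finger_force: 0.0
```

```bash
python3 lid.py
```

```text
[ 0.16 -0.18  1.55] [0.50886682 0.05454176 0.03068262] [-0.03718852  0.00209836]
-0.055 9080 [-0.09957304  0.02678027] rad 0.0992459055151577
0.06 9074 [-0.09956015  0.0267864 ] rad 0.09923313625342922
```

Call:
send_rows(
  dr=[
    [0,0,0],
    [0,0,0],
    [0,0,0],
    [0,0,0],
    [0,0,0],
    [0,0,0],
    [0,0,0],
  ],
  offset=[
    [0.001,-0.022,-0.002],
    [0,-0.021,0],
    [0,0,0],
    [0,0,0.002],
    [0,0,0.001],
    [0,0,0.0005],
    [0,0,0],
  ],
  fingers=[0,0,0,0,0,0,0],
)

```text
time: 52.8
position: [0.5151, 0.0968, 0.03]
orientation: [[0.992, -0.127, -0.0], [-0.127, -0.992, 0.0], [-0.0, 0.0, -1.0]]
ft_force: [-3.4, 2.4, 10.2]
opening: 0.0003
finger_force: 4.9
```

Call:
send_rows(
  dr=[
    [0,0,0],
    [0,0,0],
  ],
  offset=[
    [0,0,0.0004],
    [0,0,0],
  ],
  fingers=[0,0],
)

```text
time: 53.0
position: [0.5151, 0.0969, 0.0299]
orientation: [[0.992, -0.127, -0.0], [-0.127, -0.992, -0.0], [-0.0, 0.0, -1.0]]
ft_force: [-4.7, 1.9, 12.9]
opening: 0.0002
finger_force: 6.2
```

```bash
python3 lid.py
```

```text
[-3.87  1.87 12.66] [0.51506664 0.09684137 0.02991851] [-0.03633782  0.04484064]
-0.055 8715 [-0.09576634  0.02656148] rad 0.09547517318196803
0.06 8849 [-0.11874934  0.02708218] rad 0.1181958337849315
```

Call:
send_rows(
  dr=[
    [0,0,0],
    [0,0,0],
  ],
  offset=[
    [-0.0006,0,0.0003],
    [0,0,0],
  ],
  fingers=[0,0],
)

```text
time: 53.45
position: [0.5151, 0.0968, 0.0299]
orientation: [[0.992, -0.127, 0.001], [-0.127, -0.992, -0.0], [0.001, 0.0, -1.0]]
ft_force: [-3.7, 1.6, 13.1]
opening: 0.0004
finger_force: 6.8
```

```bash
python3 lid.py
```

```text
[-2.76  1.12 13.7 ] [0.51509251 0.09684723 0.02989652] [-0.03631289  0.0448497 ]
-0.055 8717 [-0.09600221  0.02655715] rad 0.09570889936251913
0.06 8855 [-0.11719768  0.02707511] rad 0.11666548087649731
```

Call:
send_rows(
  dr=[
    [0,0,0],
    [0,0,0],
    [0,0,0],
    [0,0,0],
    [0,0,0],
    [0,0,0],
  ],
  offset=[
    [0,0,-0.02],
    [0,0,-0.04],
    [-0.024,0.045,-0.004],
    [0,0,0],
    [0,0,0],
    [0,0,0],
  ],
  fingers=[0,0,0,0,0,0],
)

```text
time: 54.3
position: [0.486, 0.056, 0.0923]
orientation: [[0.992, -0.127, -0.0], [-0.127, -0.992, -0.0], [-0.0, 0.0, -1.0]]
ft_force: [-0.3, 0.2, 0.6]
opening: 0.0004
finger_force: 0.0
```

```bash
python3 - <<'E'
from h import *
im,d,P,c=grab('wrist')
R=np.array([[.9921,.1253],[-.1253,.9921]])
print(get_obs()['position'])
st=(P[...,:2]-[.5455,.0478])@R
for name,t0,w in(('mid',0,.008),('mid+',.013,.003),('off',-.05,.01),('off2',.05,.01)):
    print(name)
    for s in np.arange(-.068,.06,.002 if True else 1):
        if s>-.036 and round(s*1000)%20: continue
        m=(d>0)&(abs(st[...,1]-t0)<w)&(abs(st[...,0]-s)<.001)&(P[...,2]<.06)&(P[...,2]>-.01)
        if m.sum()>3: print(round(s,3),m.sum(),np.percentile(P[m][:,2],[5,50,95]).round(4),im[m].mean(0).round().astype(int))
m=(d>0)&(st[...,0]>-.075)&(st[...,0]<-.03)&(abs(st[...,1])<.05)&(P[...,2]<.06)
v,u=np.nonzero(m); print(u.min(),u.max(),v.min(),v.max())
a=im[max(0,v.min()-8):v.max()+8,u.min():u.max()]; k=min(790/a.shape[1],590/a.shape[0]); cv2.imwrite('pics/catch.png',cv2.resize(a,None,fx=k,fy=k,interpolation=cv2.INTER_CUBIC))
E
```

```text
[0.48612004 0.05657065 0.09226532]
mid
-0.068 39 [-0.0006  0.0005  0.0017] [ 56  85 138]
-0.066 39 [-0.0003  0.0004  0.0016] [ 49  76 122]
-0.064 28 [0.0002 0.0008 0.0018] [ 93 110 142]
-0.058 12 [0.0214 0.0222 0.0227] [187 190 191]
-0.056 42 [0.022  0.0232 0.0237] [194 198 202]
-0.054 26 [0.024  0.026  0.0276] [184 188 192]
-0.052 39 [0.0264 0.027  0.0284] [183 188 192]
-0.05 29 [0.03   0.031  0.0321] [195 199 204]
-0.048 52 [0.0302 0.0312 0.0322] [191 195 199]
-0.046 52 [0.0297 0.0305 0.0316] [121 120 121]
-0.044 48 [0.0297 0.0307 0.0318] [115 114 116]
-0.042 52 [0.0296 0.0305 0.0313] [119 117 119]
-0.04 48 [0.0297 0.0308 0.0316] [166 120  85]
-0.038 52 [0.0295 0.0305 0.0314] [180 115  63]
-0.02 60 [0.028  0.0288 0.0301] [180 112  63]
0.0 41 [0.026  0.0269 0.0281] [255 222 120]
0.02 45 [0.024  0.025  0.0263] [255 229 125]
0.04 55 [0.0221 0.023  0.024 ] [249 224 155]
mid+
-0.068 15 [-0.0012  0.0003  0.0013] [ 52  78 125]
-0.066 14 [-0.0002  0.0009  0.0016] [ 50  77 123]
-0.064 12 [0.0008 0.0011 0.0014] [113 128 155]
-0.058 4 [0.021  0.0221 0.0225] [255 255 255]
-0.056 15 [0.0218 0.0
[... 1616 characters left out ...]
.0008  0.0017] [ 73 115 188]
-0.06 48 [-0.0004  0.0009  0.0016] [ 72 113 186]
-0.058 44 [-0.0007  0.0007  0.0019] [ 69 110 180]
-0.056 44 [-0.0009  0.0005  0.0016] [ 71 110 180]
-0.054 21 [0.0003 0.0011 0.0019] [ 90 104 137]
-0.048 5 [0.0302 0.0311 0.0315] [165 179 213]
-0.046 55 [0.0295 0.0305 0.0316] [135 132 132]
-0.044 70 [0.0299 0.0309 0.032 ] [137 135 137]
-0.042 61 [0.0294 0.0305 0.0318] [139 136 138]
-0.04 68 [0.0302 0.0309 0.0319] [178 133  91]
-0.038 56 [0.0296 0.0305 0.0317] [195 136  73]
-0.02 74 [0.0279 0.029  0.0302] [200 143  78]
0.0 78 [0.026  0.0271 0.028 ] [254 205 109]
0.02 78 [0.0237 0.0249 0.0261] [254 212 112]
0.04 76 [0.0218 0.0227 0.024 ] [253 223 153]
210 337 185 229
```

View pics/catch.png

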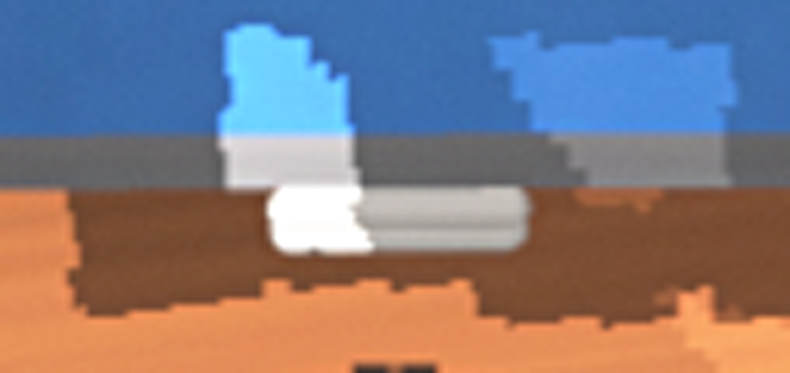

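Call:
send_rows(
  dr=[
    [0,0,0],
    [0,0,0],
    [0,0,0],
    [0,0,0],
    [0,0,0],
    [0,0,0],
    [0,0,0],
    [0,0,0],
  ],
  offset=[
    [0.0243,0.001,0],
    [0,0,0.03],
    [0,0,0.025],
    [0,0,0.004],
    [0,0,0.001],
    [0,0,0.001],
    [0,0,0.0007],
    [0,0,0],
  ],
  fingers=[0,0,0,0,0,0,0,0],
)

```text
time: 55.15
position: [0.5105, 0.0525, 0.0317]
orientation: [[0.992, -0.126, 0.002], [-0.126, -0.992, -0.0], [0.002, -0.0, -1.0]]
ft_force: [-0.7, -0.9, -0.0]
opening: 0.0003
finger_force: 0.0
```

Call:
send_rows(
  dr=[
    [0,0,0],
    [0,0,0],
  ],
  offset=[
    [-0.0005,0,0.0005],
    [0,0,0],
  ],
  fingers=[0,0],
)

```text
time: 55.35
position: [0.5095, 0.0524, 0.0307]
orientation: [[0.992, -0.126, 0.001], [-0.126, -0.992, -0.0], [0.001, 0.0, -1.0]]
ft_force: [-0.6, 0.4, 0.2]
opening: 0.0006
finger_force: 0.2
```

Call:
send_rows(
  dr=[
    [0,0,0],
    [0,0,0],
  ],
  offset=[
    [-0.0005,0,0.0005],
    [0,0,0],
  ],
  fingers=[0,0],
)

```text
time: 55.55
position: [0.5096, 0.0524, 0.0304]
orientation: [[0.992, -0.126, 0.001], [-0.126, -0.992, -0.0], [0.001, 0.0, -1.0]]
ft_force: [-1.1, -0.2, 4.8]
opening: 0.0002
finger_force: 2.2
```

Call:
send_rows(
  dr=[
    [0,0,0],
    [0,0,0],
  ],
  offset=[
    [-0.0002,0,0.001],
    [0,0,0],
  ],
  fingers=[0,0],
)

```text
time: 55.75
position: [0.5096, 0.0524, 0.03]
orientation: [[0.992, -0.126, 0.002], [-0.126, -0.992, -0.001], [0.002, 0.001, -1.0]]
ft_force: [-1.7, -0.6, 12.7]
opening: 0.0005
finger_force: 5.8
```

Call:
send_rows(
  dr=[
    [0,0,0],
    [0,0,0],
  ],
  offset=[
    [-0.0001,0,0.0005],
    [0,0,0],
  ],
  fingers=[0,0],
)

```text
time: 55.95
position: [0.5096, 0.0524, 0.0299]
orientation: [[0.992, -0.126, 0.002], [-0.126, -0.992, -0.001], [0.002, 0.001, -1.0]]
ft_force: [-2.5, -1.5, 15.9]
opening: 0.0005
finger_force: 7.7
```

```bash
python3 lid.py
```

```text
[-2.27 -1.57 15.78] [0.5096143  0.05242046 0.02990367] [-3.61811517e-02  8.74815308e-05]
-0.055 9191 [-0.09485606  0.02655763] rad 0.09457309070691806
0.06 9135 [-0.09498974  0.02658759] rad 0.09470557900222996
```

Call:
send_rows(
  dr=[
    [0,0,0],
    [0,0,0],
  ],
  offset=[
    [-0.0001,0,0.0005],
    [0,0,0],
  ],
  fingers=[0,0],
)

```text
time: 56.4
position: [0.5096, 0.0525, 0.0298]
orientation: [[0.992, -0.126, 0.002], [-0.126, -0.992, -0.002], [0.002, 0.001, -1.0]]
ft_force: [-2.7, -2.2, 19.6]
opening: 0.0005
finger_force: 9.5
```

Call:
send_rows(
  dr=[
    [0,0,0],
    [0,0,0],
  ],
  offset=[
    [-0.0001,0,0.0004],
    [0,0,0],
  ],
  fingers=[0,0],
)

```text
time: 56.6
position: [0.5096, 0.0525, 0.0294]
orientation: [[0.992, -0.126, 0.002], [-0.126, -0.992, -0.001], [0.002, 0.001, -1.0]]
ft_force: [-3.0, -2.2, 20.0]
opening: 0.0003
finger_force: 9.4
```

```bash
python3 lid.py
```

```text
[-2.67 -2.11 19.34] [0.50956142 0.05247558 0.02938007] [-0.03624052  0.00013554]
-0.055 9204 [-0.08994482  0.02632383] rad 0.08970344194622837
0.06 9143 [-0.08976983  0.02633965] rad 0.08952984878804732
```

Call:
send_rows(
  dr=[
    [0,0,0],
    [0,0,0],
    [0,0,0],
  ],
  offset=[
    [0,0,0.0004],
    [0,0,0.0004],
    [0,0,0],
  ],
  fingers=[0,0,0],
)

```text
time: 57.15
position: [0.5094, 0.0525, 0.0281]
orientation: [[0.992, -0.126, 0.002], [-0.126, -0.992, -0.001], [0.002, 0.001, -1.0]]
ft_force: [-0.8, -1.3, 13.7]
opening: 0.0004
finger_force: 6.9
```

Call:
send_rows(
  dr=[
    [0,0,0],
    [0,0,0],
    [0,0,0],
  ],
  offset=[
    [0,0,0.0004],
    [0,0,0.0004],
    [0,0,0],
  ],
  fingers=[0,0,0],
)

```text
time: 57.45
position: [0.5092, 0.0525, 0.0266]
orientation: [[0.992, -0.126, 0.001], [-0.126, -0.992, -0.0], [0.002, 0.0, -1.0]]
ft_force: [0.4, -0.6, 6.4]
opening: 0.0004
finger_force: 3.5
```

Call:
send_rows(
  dr=[
    [0,0,0],
    [0,0,0],
    [0,0,0],
  ],
  offset=[
    [0,0,0.0004],
    [0,0,0.0004],
    [0,0,0],
  ],
  fingers=[0,0,0],
)

```text
time: 57.75
position: [0.509, 0.0525, 0.0253]
orientation: [[0.992, -0.126, 0.001], [-0.126, -0.992, -0.0], [0.001, -0.0, -1.0]]
ft_force: [2.0, -0.9, 3.8]
opening: 0.0003
finger_force: 1.8
```

Past the peak; follow it down to shut.

Call:
send_rows(
  dr=[
    [0,0,0],
    [0,0,0],
    [0,0,0],
    [0,0,0],
    [0,0,0],
    [0,0,0],
  ],
  offset=[
    [0,0,0.0005],
    [0,0,0.0005],
    [0,0,0.0005],
    [0,0,0.0005],
    [0,0,0],
    [0,0,0],
  ],
  fingers=[0,0,0,0,0,0],
)

```text
time: 58.35
position: [0.5081, 0.0527, 0.0228]
orientation: [[0.992, -0.125, -0.001], [-0.125, -0.992, 0.0], [-0.001, 0.0, -1.0]]
ft_force: [0.5, 0.7, 0.9]
opening: 0.0006
finger_force: 0.0
```

```bash
python3 lid.py
```

```text
[ 0.05  0.14 -0.15] [0.5084099  0.05261349 0.02306919] [-0.03740022  0.00012807]
-0.055 9369 [0.00047022 0.02202171] rad -0.00047022079423873916
0.06 9302 [0.00081114 0.02208676] rad -0.0008111440387865422
```

Call:
send_rows(
  dr=[
    [0,0,0],
    [0,0,0],
    [0,0,0],
    [0,0,0],
    [0,0,0],
    [0,0,0],
    [0,0,0],
    [0,0,0],
  ],
  offset=[
    [0,0,-0.02],
    [0,0,-0.045],
    [0,0,-0.045],
    [0,0,-0.045],
    [0,0,-0.045],
    [-0.03,0,0],
    [-0.03,0,0],
    [0,0,0],
  ],
  fingers=[0,0,0,0,0,0,0,0],
)

```text
time: 59.4
position: [0.4458, 0.0604, 0.2232]
orientation: [[0.992, -0.124, -0.001], [-0.124, -0.992, -0.003], [-0.001, 0.003, -1.0]]
ft_force: [-0.2, -0.0, 0.0]
opening: 0.0006
finger_force: 0.0
```

```bash
python3 lid.py; python3 - <<'E'
from m2 import *
im,d,P=feats('wrist','wf')
H,S,V=cv2.split(cv2.cvtColor(im,cv2.COLOR_BGR2HSV)); red=((H<6)|(H>174))&(S>150)
th=np.radians(5.7); 
for c in((.600,-.173),(.5425,-.1795)):
    g=np.hypot(P[...,0]-c[0],P[...,1]-c[1]); q=P[(d>0)&red&(g<.03)&(P[...,2]>.085)]
    print('stamp top',len(q),q.mean(0).round(4) if len(q) else '')
feats('side','sf')
# any new objects: blue sticks standing / lying outside the jar
im2,d2,P2,c=grab('top')
H,S,V=cv2.split(cv2.cvtColor(im2,cv2.COLOR_BGR2HSV))
comps((d2>0)&(H>105)&(H<128)&(S>150)&(V>70)&(P2[...,2]>.012),P2,8,'blue all')
E
```

```text
[ 0.14 -0.5  -0.45] [0.44970955 0.06004869 0.22307591] [-0.09656846  0.00014938]
-0.055 2409 [0.00051632 0.0221072 ] rad -0.000516324553728158
0.06 2401 [-0.00038979  0.02212139] rad 0.00038979402140142306
t 59.65 pos [0.4497 0.06   0.2231] R [[0.992, -0.126, 0.0], [-0.126, -0.992, 0.001], [0.0, -0.001, -1.0]] F [-0.33 -0.76 -0.83] op 0.0006
red px [486.  26.] n 1161 med [ 0.5958 -0.1656  0.0852] mid [ 0.5969 -0.1698  0.0725] rng [0.026 0.024 0.054] zmax 0.093
red px [492.  85.] n 1050 med [ 0.5403 -0.1723  0.0848] mid [ 0.5406 -0.1766  0.0702] rng [0.027 0.024 0.054] zmax 0.093
stamp top 587 [ 0.5972 -0.1703  0.0904]
stamp top 522 [ 0.5407 -0.1772  0.0904]
t 59.7 pos [0.4496 0.0601 0.2229] R [[0.992, -0.126, -0.0], [-0.126, -0.992, 0.001], [-0.0, -0.001, -1.0]] F [-0.19 -0.33 -0.52] op 0.0004
red px [242. 193.] n 933 med [ 0.7435 -0.0893  0.0726] mid [ 0.7451 -0.0912  0.0723] rng [0.105 0.113 0.033] zmax 0.082
red px [314. 210.] n 91 med [ 0.5325 -0.1732  0.0772] mid [ 0.4797 -0.0819  0.185 ] rng [0.126 0.216 0.287] zmax 0.209
green px [162. 285.] n 241 med [0.5738 0.3212 0.2089] mid [0.5864 0.3154 0.2022] rng [0.05  0.049 0.024] zmax 0.212
blue all px [ 57. 232.] n 20 med [0.5543 0.696  0.1377] mid [0.5578 0.7093 0.1323] rng [0.021 0.037 0.066] zmax 0.164
blue all px [261. 239.] n 258 med [0.5509 0.0076 0.023 ] mid [0.5196 0.0077 0.293 ] rng [0.145 0.061 0.566] zmax 0.566
blue all px [ 38. 234.] n 14 med [0.5453 0.7583 0.1572] mid [0.5459 0.7584 0.1541] rng [0.008 0.016 0.018] zmax 0.162
blue all px [143. 276.] n 265 med [0.4153 0.4135 0.0558] mid [0.417  0.4166 0.056 ] rng [0.029 0.126 0.06 ] zmax 0.067
```

All checked: lid at 0 rad, both stamps down in their cells, jar standing, no sticks left outside it.

```bash
python3 -c "
from rig import finish_job
print(finish_job())"
```

```text
the job is handed in; nothing more can be done
None
```

The job is handed in at about 60 s: three glue sticks in the upright jar, both red stamps in organiser cells and the pad lid snapped shut (0 rad), but the lid took about 20 N at its front edge, over the 12 N stated.

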